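# Set the knife gap of a shredder head with a gauge blade

### The job

Take the red-handled gauge blade from the wooden stand, stand it in the knife gap of the yellow shredder head with its foot on the gap's floor and let go of it. Then turn the black adjusting screw clockwise until the blade just drags, so that a tug of about 9 N would slide it, never squeezing it hard, and leave the blade standing nipped in the gap. Leave the other gauges in the stand and everything else on the bench where it is.

Things in the scene. Friction and masses are not known exactly. Their poses are not given: they have to be found in the camera images.
- gauge_red: Setting gauge, about 120 g, upright and loose in any one of the stand's three slots: steel blade 36 mm wide (x) by 6 mm thick (y), z = 0 to 65 mm, red handle above it. Origin: centre of the foot's underside, z up the blade. Let go in the open gap it stands or leans up to 23 degrees on one face; closing the gap stands it up again.
- red_handle (a point): Middle of the red handle, 88 mm above the gauge's foot, axes as the gauge's. Handle 30 mm (x) by 16 mm (y) by 44 mm (z). To try the drag, pinch it across the 30 mm, so that the grip does not press the blade on the faces, and pull straight up some 5 mm: the pull while it slides, less the weight, is the drag (held still it fades). Push it down as far.
- stand: Wooden gauge stand, fixed, 66 (x) by 150 (y) by 40 mm high. Origin at the centre of its underside. Three slots, each 39.5 mm (x) by 11.5 mm (y) and 30 mm deep (floor 10 mm above the bench), at y = -45, 0 and +45 mm.
- head: Shredder head, cover off, fixed to the bench. From -y to +y: yellow block with the steel knife, the gap, an aluminium counter plate on two sprung rods, yellow adjuster housing with the black screw on top. Base 130 (x) by 250 mm (y). Origin on the bench under the gap; x along the gap, y across it from knife to adjuster.
- gap (a point): Point on the gap's floor, 34 mm above the bench, axes as the head's. Slot along x, 76 mm long, open ended, between the fixed upright knife face (-y side) and the counter plate (+y side), both rising 46 mm above this floor. At the start y = -5 to +5 mm is always free, and often some mm more on either side. Put the blade here, its 6 mm across y.
- adjuster: Yellow housing with the screw and sprung counter plate; 90 (x) by 100 mm (y), centred at y = +105 mm of the head, top 80 mm above the bench; origin and axes as the head's. The drag of the nipped gauge is 1.0 to 1.3 times the press of the plate on it: 9 N of drag is right, 6 to 12 N fine, 25 N hard squeezing.
- screw_grip (a point): On the screw's upright axis, 117 mm above the bench, at y = +105 mm of the head: where to grip. Steel flange 44 mm across, top 93 mm above the bench; on it a black bar 46 mm long, 12 mm thick, from 93 to 127 mm above the bench. x runs along the bar (white mark at its -x end) and turns with it.
- screw (a joint): Screw angle in rad, 0 to 3.2, growing clockwise from above; stays where left (friction 0.2 N m). At 0 the bar lies along the head's x. Closes the gap 7 mm per rad, turning back opens it. The plate has up to 3 mm of play: it first touches the blade with about 1 N. The springs bite only later, somewhere from 1.3 to 2.5 rad; then each 0.1 rad adds 5 N of press and 0.035 N m of torque.
- gauge_blue: Another gauge like the red one, with a blue handle and an 8 mm blade, in the stand. To be left there.
- gauge_white: Another gauge like the red one, with a white handle and a 10 mm blade, in the stand. To be left there.
- spray_can: Spray can with a blue label, 64 mm across, 190 mm high, bystander beyond the head. Origin at its underside.
- carton: Cardboard box 110 by 160 by 90 mm, bystander beyond the head. Origin at its underside.
- wrench: Steel spanner 180 mm long lying on the bench, bystander. Origin under its middle.
- mug: White mug 76 mm across, 90 mm high, bystander at the robot's right. Origin at its underside.
- screwdriver: Screwdriver with an orange handle, 200 mm, lying on the bench, bystander. Origin under its middle.
- bearing: Steel bearing ring 52 mm across, 15 mm high, lying on the bench, bystander. Origin at its underside.

How it is judged:
On the way, in this order (a step that is already met when the one before it is completed fails the run):
1. the red gauge stands in the gap, foot on the floor, let go (z of gauge_red in the frame of gap between -0.004 and 0.01 m and x of gauge_red in the frame of gap between -0.02 and 0.02 m and y of gauge_red in the frame of gap between -0.014 and 0.016 m and contact force between the fingers and gauge_red below 0.05 N and contact force between gauge_red and adjuster below 4 N), for 0.2 s.
2. the screw has closed the gap on the gauge, which stands upright and let go, the counter plate pressing it lightly (z of gauge_red in the frame of gap between -0.004 and 0.01 m and x of gauge_red in the frame of gap between -0.02 and 0.02 m and y of gauge_red in the frame of gap between -0.014 and 0.016 m and contact force between gauge_red and adjuster between 4 and 12 N and angle between gauge_red's own z axis and vertical below 0.06 rad and contact force between the fingers and gauge_red below 0.05 N), for 0.2 s.
At the end, for the whole second after the job is handed in: The red gauge stands at rest and upright (within 0.06 rad) in the gap, its foot no more than 10 mm above the gap's floor and within 20 mm of the gap's middle along it, and the counter plate presses it with 4 to 12 N (a drag of about 5 to 13 N) (z of gauge_red in the frame of gap between -0.004 and 0.01 m and x of gauge_red in the frame of gap between -0.02 and 0.02 m and y of gauge_red in the frame of gap between -0.014 and 0.016 m and contact force between gauge_red and adjuster between 4 and 12 N and angle between gauge_red's own z axis and vertical below 0.06 rad and linear speed of gauge_red below 0.01 m/s); the robot touches nothing.
It fails at once if the counter plate presses the red gauge with more than 22 N (squeezed hard) (contact force between gauge_red and adjuster above 22 N).
It fails at once if the blue or the white gauge leaves its place in the stand (distance of any of gauge_blue, gauge_white from where it was at the start of the episode above 0.012 m).
It fails at once if another thing on the bench is moved by more than 40 mm (distance of any of spray_can, carton, wrench, mug, screwdriver, bearing from where it was at the start of the episode above 0.04 m).
It also fails if it takes over 69 s, if anything falls off the work surface, if the arm or the gripper's body presses on something with over 40 N, if the wrist force passes 120 N, or if a joint passes its speed limit or range.

### The arm

A 6-joint arm with a two-finger parallel gripper is mounted at the origin on the work surface. World frame = base frame: x ahead of the robot, y to its left, z up, the work surface at z = 0. Lengths are in m, angles in rad, forces in N, time in s.
With the tool pointing down it reaches from about 0.25 to 0.725 m from the base axis. Payload 4 kg.
Tool frame: the origin (TCP) lies midway between the tips of the shut fingers; the grasp point (between the pads) lies 19 mm behind it; z points along the fingers, y is the direction in which the jaws open and shut (so a half turn about z gives the same grasp; the last joint's range is limited). The gripper opens to 85 mm and grips with 20 to 120 N. Pads are 22 mm wide; open, the fingers measure 114 mm over their backs; the gripper's body (76 mm by 85 mm) begins 54 mm behind the grasp point. The pads swing forward as they close: fully open they stand 13 mm farther back than shut.
Start: joints at [-1.165, 0.241, 0.005, 1.335, 0, 1.571], TCP at [0.197, -0.459, 0.231] pointing down, gripper open.
Joint ranges: [-2.72, 2.72], [-1.05, 1.87], [-1.09, 1.28], [-1.99, 2.15], [-1.42, 1.44], [-3.14, 3.14]. Speed limits (rad/s): [2.79, 2.79, 3.14, 3.14, 3.14, 3.14].

### API

Orientations are given as a unit quaternion [x, y, z, w].
In Python, from workcell import get_obs, camera, camera_model, job_done, masks_of gives the robot as it stands.
- The arm moves only by the tool jog_arm, never from a script. Its argument "deltas" is a list that holds one entry, the list of rows, each a list of 7 numbers: the shift along the tool's x, y, z in mm, then the turn, a rotation vector about the tool's x, y, z in degrees, then the finger opening in mm, from 0 to 85.4. A call has 1 to 5 rows; each row shifts and turns the pose as measured when the row begins, along the tool's axes as they then stand; what a row does not reach is not made up. A row lasts 1/10 s, in which the tool goes at most 50 mm and 8.59 degrees, less where a joint would pass 70% of its speed; a pose out of reach is approached as far as the arm can. A call with a gripper value outside its range is refused whole. The fingers move at their own pace and stop on an object; the grip force is fixed at half the most. Time passes only in rows, so rows that do not move let the fingers close. It gives the time, the measured TCP pose, the force and the opening at its end, in the units of the state.
- get_obs(): the state, without advancing time (a new reading comes with each control period).
- camera(name): name is "scene" or "top" or "wrist"; returns the picture (384x512x3 uint8, red, green, blue); there is no depth.
- camera_model(name): a dict with "fovy" (degrees; the focal length in pixels is half the picture's height over the tangent of half this angle, whatever the lens; pixels are square), "cx", "cy" (the principal point, pixels), "k1" (the pictures are not rectified: a ray, as slopes to the right and down, at radius r is drawn at 1 + k1 r^2 times it, then the intrinsics apply), "pose" (4x4, takes a point from camera to world coordinates); the wrist camera has in their place "T_tool_cam" (4x4, takes a point from camera to tool coordinates, whose origin is the TCP and whose axes are the flange's). Camera axes: x right, y down, z forward; pixel columns grow to the right and rows downward; lengths in m; the calibration is good to about 2 mm. A picture is of the moment at which its call begins: read the wrist's pose just before it. camera_model takes no time and is no camera call.
- job_done(): hands the job in, once; it reports no verdict.
Trained networks look in the newest picture that a camera, given by its name, has taken for a name from the list of things; names that differ only in an ending like _2 or _b are one class to them, and where a whole thing is asked for, a point or a joint stands for the part that bears it (a point fixed in the world has none). Each returns a list of dicts, best first, with "conf" (0 to 1); they miss things now and then, are a little off and sometimes report something else, mostly with a low value. They report only what shows in the picture. A call takes as long as a camera call.
- masks_of(target, camera): "pixels" (384x512 bool, what is visible of it) and "at" ([column, row] in pixels, amid what is visible of it).
The state is a dict: "clock": time; "joint_pos": joint angles; "joint_vel": joint speeds; "tau": joint torques, N m; "eef_pos": TCP position; "tool_rot": TCP orientation; "ft_force": force on the tool from outside, world axes, zero at the start; "ft_torque": the same for the moment, N m; "grip_width": finger opening in m.
Only numpy, scipy, OpenCV 4.12 (cv2) and the standard library are available. Lean on these libraries where they do the work, as an engineer would, in place of code of your own. Each camera call takes 0.05 s, during which the arm holds its last target. There are 200 camera calls.

## Working session

There is one attempt and no reset: what is moved stays moved. The work goes in short steps, Python scripts to look and compute and a tool call to move; the robot and the scene stay as the last step left them, time stands still between calls to the robot, and variables do not carry over. Pictures are saved under pics/ and viewed, about 8 in all and at most 12, crops included, and the job is handed in when it is done.

Besides the shell and the picture viewer there is one more tool, called after "Request:" as name([rows], argument=value, ...), one row to a line, values as JSON. jog_arm: Moves the arm, as the interface text tells. Its arguments: {"type":"object","properties":{"deltas":{"type":"array"}},"required":["deltas"]}

```bash
mkdir -p pics; ls
cat > h.py <<'E'
import numpy as np, cv2
from workcell import *
from scipy.spatial.transform import Rotation as R
def model(name,obs=None):
    m=camera_model(name)
    if name=='wrist':
        o=obs or get_obs(); T=np.eye(4); T[:3,:3]=R.from_quat(o['tool_rot']).as_matrix(); T[:3,3]=o['eef_pos']
        m['pose']=T@np.array(m['T_tool_cam'])
    m['pose']=np.array(m['pose']); m['f']=192/np.tan(np.radians(m['fovy'])/2); return m
def snap(name,fn=None):
    o=get_obs() ; im=camera(name); m=model(name,o)
    if fn: cv2.imwrite(fn,im[:,:,::-1])
    return im,m
def proj(m,P):
    P=np.atleast_2d(P); c=(P-m['pose'][:3,3])@m['pose'][:3,:3]; s=c[:,:2]/c[:,2:]
    s=s*(1+m['k1']*(s**2).sum(1,keepdims=True)); return s*m['f']+[m['cx'],m['cy']]
def ray(m,px):
    d=(np.atleast_2d(px).astype(float)-[m['cx'],m['cy']])/m['f']; s=d.copy()
    for _ in range(20): s=d/(1+m['k1']*(s**2).sum(1,keepdims=True))
    return m['pose'][:3,3],np.c_[s,np.ones(len(s))]@m['pose'][:3,:3].T
def at_z(m,px,z):
    o,d=ray(m,px); return o+d*((z-o[2])/d[:,2:])
E
python3 - <<'E'
from h import *
a,m=snap('scene');b,n=snap('top')
cv2.imwrite('pics/a.png',a[:,:,::-1]);cv2.imwrite('pics/b.png',b[:,:,::-1])
for c,mm in (('scene',m),('top',n)):
  print(c,mm['pose'][:3,3].round(3),mm['f'])
  for t in ['gauge_red','red_handle','stand','head','adjuster','screw_grip','gauge_blue','gauge_white']:
    for r in masks_of(t,c)[:2]: print(t,round(r['conf'],2),np.round(r['at']),r['pixels'].sum())
print(get_obs())
E
```

```text
pics
scene [1.059 0.716 0.879] 452.19772498999623
gauge_red 0.69 [334. 254.] 251
stand 0.77 [347. 287.] 1611
stand 0.55 [332. 256.] 357
head 0.56 [237. 195.] 3365
adjuster 0.6 [244. 206.] 1957
screw_grip 0.77 [245. 194.] 282
gauge_blue 0.54 [352. 265.] 320
gauge_blue 0.22 [235. 194.] 3424
gauge_white 0.63 [367. 280.] 305
top [ 0.22  -0.052  1.726] 483.06892649900266
gauge_red 0.4 [165. 178.] 44
stand 0.61 [158. 190.] 662
head 0.65 [265. 171.] 2493
head 0.48 [372. 237.] 500
adjuster 0.83 [248. 161.] 904
adjuster 0.16 [155. 190.] 548
screw_grip 0.68 [248. 164.] 893
screw_grip 0.65 [245. 159.] 129
gauge_white 0.43 [142. 187.] 84
{'clock': 0.9, 'joint_pos': array([-1.16503327e+00,  2.40564395e-01,  4.97457926e-03,  1.33522925e+00,
        2.63376726e-05,  1.57077192e+00]), 'joint_vel': array([-0.0001284 , -0.00055831,  0.0020687 ,  0.00163143, -0.00020189,
       -0.00133327]), 'tau': array([ 6.83844228e-04, -3.72194588e+01,  2.52694434e+01,  1.09115048e-03,
        6.62422599e-05,  2.33434861e-06]), 'eef_pos': array([ 0.19735768, -0.45937511,  0.23131454]), 'tool_rot': array([ 9.79487580e-01,  2.01504544e-01,  1.06076404e-05, -1.37915591e-05]), 'ft_force': array([-0.48139897, -0.28835314, -0.57928705]), 'ft_torque': array([ 0.03321145,  0.00782402, -0.04271035]), 'grip_width': 0.08575371389287532}
```

Run:
```python
import cv2,numpy as np
a=cv2.imread('pics/a.png');b=cv2.imread('pics/b.png')
A=cv2.resize(a[130:330,150:400],None,fx=1.6*1.0,fy=1.6,interpolation=cv2.INTER_CUBIC)  #400x320
B=cv2.resize(b[110:290,80:405],None,fx=2.46,fy=2.46,interpolation=cv2.INTER_CUBIC)
A=cv2.resize(a[130:330,150:420],None,fx=2.9,fy=2.9,interpolation=cv2.INTER_CUBIC)
cv2.imwrite('pics/a1.png',A);cv2.imwrite('pics/b1.png',B[:, :800])
```

```text
(no output)
```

View pics/a1.png

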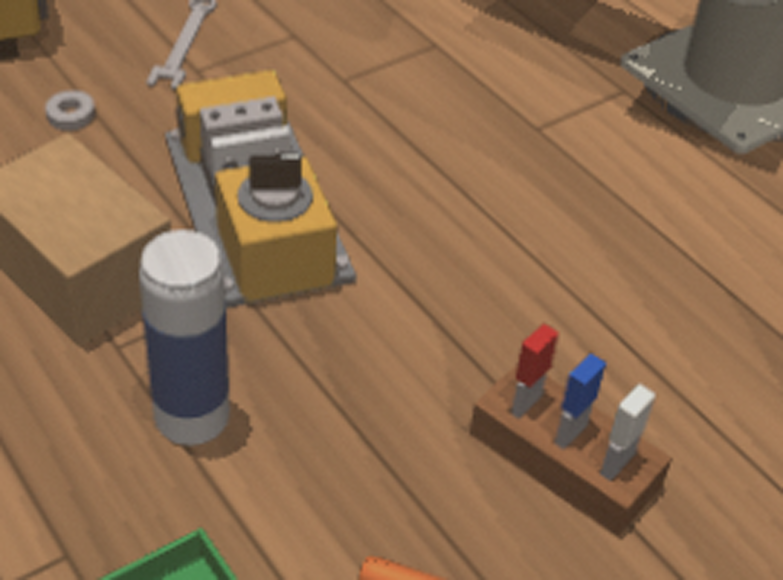

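View pics/b1.png

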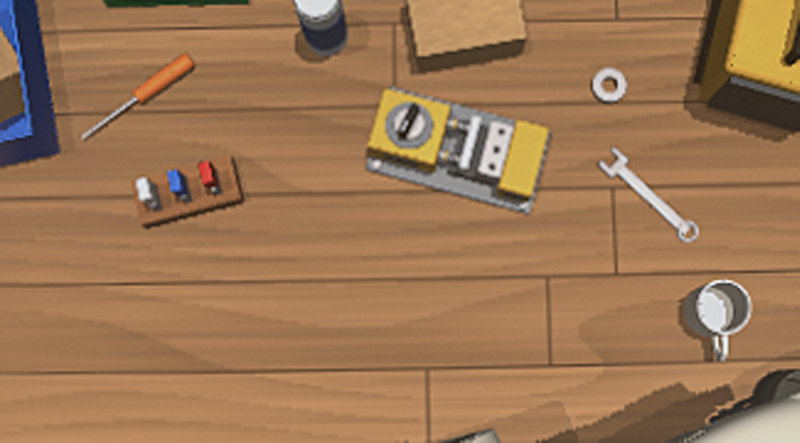

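Run:
```python
from h import *
m=model('top'); s=model('scene')
f=lambda x,y:(x/2.46+80,y/2.46+110)
g=lambda x,y:(x/2.9+150,y/2.9+130)
for n,p,z in [('red',(208,170),.12),('blue',(177,177),.12),('white',(146,185),.12),('screw',(409,122),.1),('baseBL',(368,168),.01),('baseBR',(530,212),.01),('housBL',(372,152),.08),('housTL',(391,88),.08),('housTR',(452,103),.08),('blkTR',(549,124),.1),('plate',(470,145),.08),('knife',(485,148),.08),('knifeR',(506,148),.08)]:
    print(n,at_z(m,f(*p),z).round(4))
for n,p,z in [('red',(537,358),.098),('blue',(582,388),.098),('white',(632,420),.098),('screw',(275,190),.1),('gapL',(215,143),.08),('gapR',(290,130),.08)]:
    print('s',n,at_z(s,g(*p),z).round(4))
print(camera_model('wrist'))
```

```text
red [[0.5258 0.2435 0.12  ]]
blue [[0.5169 0.2867 0.12  ]]
white [[0.5065 0.3301 0.12  ]]
screw [[ 0.5925 -0.0354  0.1   ]]
baseBL [[0.5451 0.027  0.01  ]]
baseBR [[ 0.475  -0.2089  0.01  ]]
housBL [[0.5547 0.0179 0.08  ]]
housTL [[ 0.6474 -0.0103  0.08  ]]
housTR [[ 0.6236 -0.0969  0.08  ]]
blkTR [[ 0.5858 -0.2318  0.1   ]]
plate [[ 0.562  -0.1209  0.08  ]]
knife [[ 0.5573 -0.142   0.08  ]]
knifeR [[ 0.5567 -0.1717  0.08  ]]
s red [[0.5304 0.2552 0.098 ]]
s blue [[0.5205 0.2976 0.098 ]]
s white [[0.5091 0.3421 0.098 ]]
s screw [[ 0.6028 -0.0191  0.1   ]]
s gapL [[ 0.6044 -0.1244  0.08  ]]
s gapR [[ 0.5335 -0.1036  0.08  ]]
{'fovy': 61.78279630164437, 'cx': 250.8332157273048, 'cy': 187.53359879952873, 'k1': -0.09051849666848621, 'T_tool_cam': array([[-2.52503942e-04, -9.51568458e-01, -3.07436832e-01,
         7.90355209e-02],
       [ 9.99999377e-01,  9.39825118e-05, -1.11221084e-03,
         2.15105360e-04],
       [ 1.08723844e-03, -3.07436921e-01,  9.51567842e-01,
        -1.42855496e-01],
       [ 0.00000000e+00,  0.00000000e+00,  0.00000000e+00,
         1.00000000e+00]])}
```

```bash
cat >> h.py <<'E'
def plan(x,y,z,psi,width=85,step=45,calls=6):
    """rows to reach TCP (m) with tool straight down and jaw axis (tool y) at yaw psi deg (taken as given, mod 360)"""
    o=get_obs(); p=np.array(o['eef_pos']); r=R.from_quat(o['tool_rot'])
    tx=np.radians(psi+90); X=np.array([np.cos(tx),np.sin(tx),0]); Z=np.array([0,0,-1.]); g=R.from_matrix(np.c_[X,np.cross(Z,X),Z])
    rows=[]; t=np.array([x,y,z])
    rv=(r.inv()*g).as_rotvec(); d=t-p
    n=int(max(1,np.ceil(np.linalg.norm(d)*1000/step),np.ceil(np.degrees(np.linalg.norm(rv))/8)))
    for i in range(n):
        ri=r*R.from_rotvec(rv*i/n)
        rows.append(list((ri.inv().apply(d/n)*1000).round(1))+list(np.degrees(rv/n).round(2))+[width])
    for i in range(0,n,5): print('[['+','.join('['+','.join('%g'%v for v in w)+']' for w in rows[i:i+5])+']]')
def state():
    o=get_obs(); m=R.from_quat(o['tool_rot']).as_matrix()
    print('t%.2f'%o['clock'],'p',np.round(o['eef_pos'],4),'psi %.2f'%np.degrees(np.arctan2(m[1,1],m[0,1])),'zax',m[:,2].round(3),'F',np.round(o['ft_force'],2),'T',np.round(o['ft_torque'],3),'w %.4f'%o['grip_width'],'q',np.round(o['joint_pos'],2))
E
python3 -c "
from h import *
plan(.54,-.145,.27,-16.5)"
```

```text
[[[39.9,-14,-3.5,-0,-0,-4.57,85],[40.9,-10.7,-3.5,-0,-0,-4.57,85],[41.6,-7.4,-3.5,-0,-0,-4.57,85],[42.1,-4.1,-3.5,-0,-0,-4.57,85],[42.3,-0.7,-3.5,-0,-0,-4.57,85]]]
[[[42.2,2.6,-3.5,-0,-0,-4.57,85],[41.8,6,-3.5,-0,-0,-4.57,85],[41.2,9.3,-3.5,-0,-0,-4.57,85],[40.4,12.5,-3.5,-0,-0,-4.57,85],[39.2,15.7,-3.5,-0,-0,-4.57,85]]]
[[[37.9,18.8,-3.5,-0,-0,-4.57,85]]]
```

Request:
jog_arm([
  [[40,-14,-3.5,0,0,-4.6,85],[41,-10.7,-3.5,0,0,-4.6,85],[41.6,-7.4,-3.5,0,0,-4.6,85],[42.1,-4.1,-3.5,0,0,-4.6,85],[42.3,-0.7,-3.5,0,0,-4.6,85]],
])

```text
clock: 1.4
eef_pos: [0.3542, -0.3158, 0.2485]
tool_rot: [0.919, 0.394, -0.0, 0.001]
ft_force: [-0.4, 0.4, -0.0]
grip_width: 0.085
```

Request:
jog_arm([
  [[42.2,2.6,-3.5,0,0,-4.6,85],[41.8,6,-3.5,0,0,-4.6,85],[41.2,9.3,-3.5,0,0,-4.6,85],[40.4,12.5,-3.5,0,0,-4.6,85],[39.2,15.7,-3.5,0,0,-4.6,85]],
])

```text
clock: 1.9
eef_pos: [0.5137, -0.1641, 0.2674]
tool_rot: [0.817, 0.576, -0.0, 0.002]
ft_force: [0.6, -1.4, -0.7]
grip_width: 0.0854
```

```bash
python3 -c "
from h import *
state()
plan(.54,-.145,.27,-16.5)"
```

```text
t1.90 p [ 0.5137 -0.1641  0.2674] psi -19.66 zax [ 0.002 -0.003 -1.   ] F [ 0.65 -1.42 -0.69] T [-0.026 -0.043  0.031] w 0.0854 q [-0.31  0.31  0.19  1.45 -0.    1.61]
[[[26.8,18.4,-2.7,0.16,0.15,-3.16,85]]]
```

Request:
jog_arm([
  [[26.8,18.4,-2.7,0.15,0.15,-3.2,85],[0,0,0,0,0,0,85],[0,0,0,0,0,0,85]],
])

```text
clock: 2.2
eef_pos: [0.5447, -0.1393, 0.2696]
tool_rot: [0.797, 0.603, 0.001, 0.0]
ft_force: [-0.1, -0.3, 0.2]
grip_width: 0.0853
```

Run:
```python
from h import *
state()
im,m=snap('wrist','pics/w1.png')
np.savez('w1.npz',**{k:m[k] for k in('pose','f','cx','cy','k1')})
for t in ['head','adjuster','screw_grip']:
    for r in masks_of(t,'wrist')[:2]: print(t,round(r['conf'],2),np.round(r['at']),r['pixels'].sum())
cv2.imwrite('pics/w1b.png',cv2.resize(im[:,:,::-1],None,fx=1.5,fy=1.5,interpolation=cv2.INTER_CUBIC))
```

```text
t2.20 p [ 0.5447 -0.1393  0.2696] psi -15.77 zax [ 0.001  0.001 -1.   ] F [-0.09 -0.28  0.18] T [-0.023  0.043  0.062] w 0.0853 q [-0.25  0.35  0.26  1.48  0.    1.6 ]
head 0.69 [273.  42.] 1933
head 0.57 [265. 108.] 23570
adjuster 0.7 [270.  55.] 10694
adjuster 0.34 [375. 247.] 426
screw_grip 0.62 [272.  43.] 1979
screw_grip 0.19 [263. 108.] 23568
```

View pics/w1b.png

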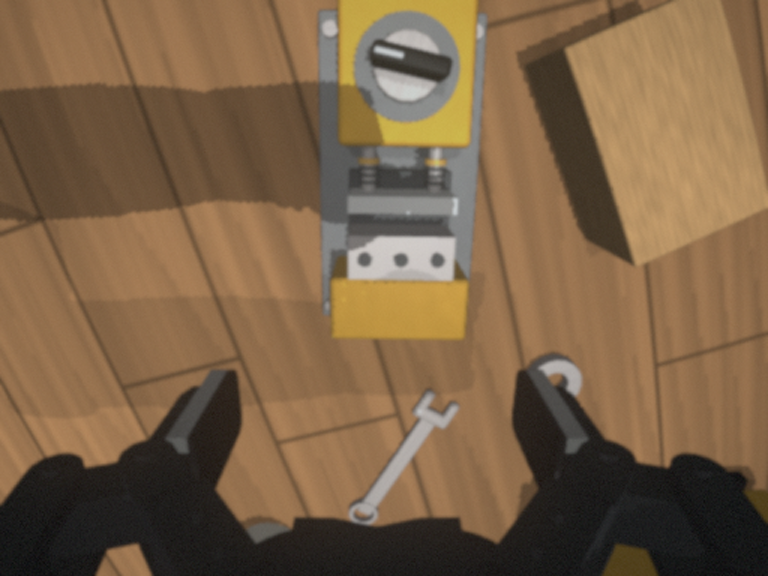

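```bash
cat > e.py <<'E'
from h import *
d=np.load('w1.npz'); m={k:d[k] for k in d.files}
f=lambda p:(p[0]/1.5,p[1]/1.5)
P={}
for n,p,z in [('plateL',(348,214),.08),('plateR',(455,214),.08),('plBackL',(348,193),.08),('plBackR',(455,191),.08),('knL',(348,236),.08),('knR',(455,236),.08),('knbackL',(346,280),.08),('knbackR',(455,278),.08),('flange',(407,67),.093),('barL',(372,47),.127),('barR',(450,70),.127),('housBL',(340,142),.08),('housBR',(474,147),.08),('baseTL',(321,12),.012),('baseBL',(322,315),.012),('baseTR',(485,14),.012),('houseLtop',(339,3),.08),('blkBL',(332,338),.1),('blkBR',(466,338),.1)]:
    P[n]=at_z(m,f(p),z)[0]; print(n,P[n].round(4))
a=lambda u,v:np.degrees(np.arctan2(*(P[v]-P[u])[1::-1])).round(1)
print('yaw x-lines',a('plateL','plateR'),a('plBackL','plBackR'),a('knL','knR'),a('knbackL','knbackR'),a('housBL','housBR'),a('blkBL','blkBR'),'y-lines',a('baseBL','baseTL')-90,a('housBL','houseLtop')-90,'bar',a('barL','barR'))
E
python3 e.py
```

```text
plateL [ 0.5318 -0.1138  0.08  ]
plateR [ 0.6035 -0.134   0.08  ]
plBackL [ 0.5359 -0.0998  0.08  ]
plBackR [ 0.6072 -0.1184  0.08  ]
knL [ 0.5272 -0.1287  0.08  ]
knR [ 0.6    -0.1492  0.08  ]
knbackL [ 0.5164 -0.1595  0.08  ]
knbackR [ 0.593  -0.1796  0.08  ]
flange [ 0.5948 -0.0332  0.093 ]
barL [ 0.5759 -0.0211  0.127 ]
barR [ 0.6144 -0.0443  0.127 ]
housBL [ 0.5406 -0.0657  0.08  ]
housBR [ 0.6264 -0.093   0.08  ]
baseTL [0.5495 0.0312 0.012 ]
baseBL [ 0.476  -0.2047  0.012 ]
baseTR [ 0.6698 -0.0036  0.012 ]
houseLtop [0.5648 0.017  0.08  ]
blkBL [ 0.4973 -0.1924  0.1   ]
blkBR [ 0.589  -0.2185  0.1   ]
yaw x-lines -15.7 -14.6 -15.7 -14.7 -17.7 -15.9 y-lines -17.299999999999997 -16.299999999999997 bar -31.0
```

```bash
python3 -c "
from h import *
plan(.52,.235,.26,13.3,width=60)"
```

```text
[[[39.4,-14,1.1,0.01,-0.01,-3.25,60],[40.2,-11.7,1.1,0.01,-0.01,-3.25,60],[40.8,-9.4,1.1,0.01,-0.01,-3.25,60],[41.2,-7.1,1.1,0.01,-0.01,-3.25,60],[41.6,-4.8,1.1,0.01,-0.01,-3.25,60]]]
[[[41.8,-2.4,1.1,0.01,-0.01,-3.25,60],[41.8,-0,1.1,0.01,-0.01,-3.25,60],[41.8,2.3,1.1,0.01,-0.01,-3.25,60],[41.6,4.7,1.1,0.01,-0.01,-3.25,60]]]
```

Request:
jog_arm([
  [[39.4,-14,1,0,0,-3.3,60],[40.2,-11.7,1,0,0,-3.3,60],[40.8,-9.4,1,0,0,-3.3,60],[41.2,-7.1,1,0,0,-3.3,60],[41.6,-4.8,1,0,0,-3.3,60]],
])

```text
clock: 2.9
eef_pos: [0.5285, 0.0625, 0.2655]
tool_rot: [0.708, 0.706, 0.001, 0.002]
ft_force: [0.8, 0.8, -0.0]
grip_width: 0.0602
```

Request:
jog_arm([
  [[41.8,-2.4,1,0,0,-3.3,60],[41.8,0,1,0,0,-3.3,60],[41.8,2.3,1,0,0,-3.3,60],[41.6,4.7,1,0,0,-3.3,60],[0,0,0,0,0,0,60]],
])

```text
clock: 3.4
eef_pos: [0.5166, 0.2339, 0.2626]
tool_rot: [0.621, 0.784, 0.002, 0.002]
ft_force: [-0.3, 0.4, -0.3]
grip_width: 0.0601
```

Request:
jog_arm([
  [[0,0,0,0,0,0,60]],
])

```text
clock: 3.5
eef_pos: [0.5164, 0.2335, 0.2627]
tool_rot: [0.621, 0.784, 0.002, 0.003]
ft_force: [0.3, -0.4, 0.3]
grip_width: 0.0602
```

Run:
```python
from h import *
state()
im,m=snap('wrist','pics/w2.png')
np.savez('w2.npz',**{k:m[k] for k in('pose','f','cx','cy','k1')})
for t,z in [('gauge_red',.09),('red_handle',.12),('gauge_blue',.09),('gauge_white',.09),('stand',.04)]:
    for r in masks_of(t,'wrist')[:1]: print(t,round(r['conf'],2),np.round(r['at']),r['pixels'].sum(),at_z(m,r['at'],z).round(4))
cv2.imwrite('pics/w2b.png',cv2.resize(im[:,:,::-1],None,fx=1.5,fy=1.5,interpolation=cv2.INTER_CUBIC))
```

```text
t3.50 p [0.5164 0.2335 0.2627] psi 13.29 zax [ 0.006 -0.001 -1.   ] F [ 0.25 -0.41  0.35] T [-0.048  0.019 -0.006] w 0.0602 q [ 0.43  0.36  0.25  1.46 -0.    1.77]
gauge_red 0.55 [262. 152.] 919 [[0.5252 0.25   0.09  ]]
red_handle 0.91 [261. 150.] 869 [[0.5216 0.257  0.12  ]]
gauge_blue 0.92 [261. 107.] 623 [[0.514 0.293 0.09 ]]
gauge_white 0.68 [265.  56.] 820 [[0.5067 0.3387 0.09  ]]
stand 0.8 [260.  92.] 5723 [[0.5119 0.3056 0.04  ]]
```

View pics/w2b.png

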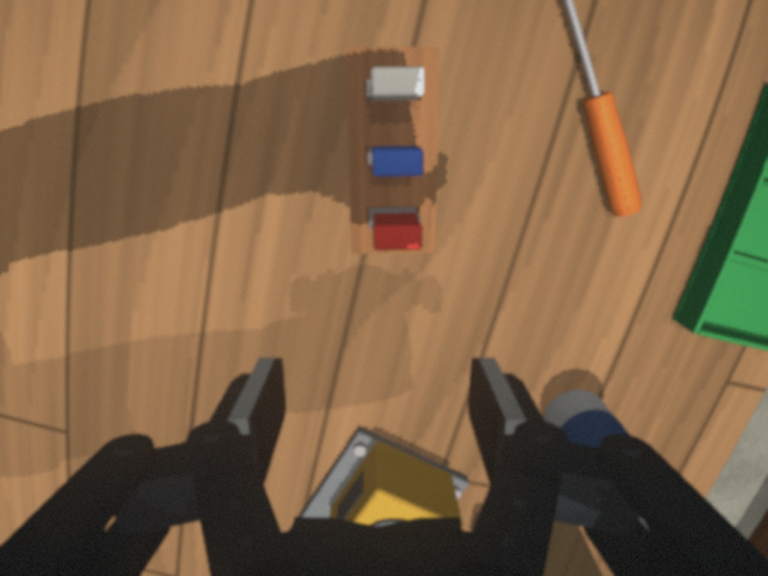

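Run:
```python
from h import *
d=np.load('w2.npz'); m={k:d[k] for k in d.files}
f=lambda p:(p[0]/1.5,p[1]/1.5)
for n,p,z in [('TL',(360,48),.04),('TR',(438,48),.04),('BR',(435,251),.04),('BL',(352,252),.04),('redtopfarL',(375,250),.12),('redtopfarR',(421,250),.12),('redbotL',(373,213),.076),('redbotR',(418,213),.076),('blufarL',(372,176),.12),('blufarR',(423,176),.12),('blubotR',(422,147),.076),('blubotL',(372,147),.076),('whtfarR',(424,98),.12),('whtfarL',(371,99),.12)]:
    print(n,at_z(m,f(p),z)[0].round(4))
im=cv2.imread('pics/w2.png')[125:175,235:295]
cv2.imwrite('pics/w2c.png',cv2.resize(im,None,fx=10,fy=10,interpolation=cv2.INTER_CUBIC))
```

```text
TL [0.4762 0.3606 0.04  ]
TR [0.5296 0.3735 0.04  ]
BR [0.5661 0.2302 0.04  ]
BL [0.5029 0.2145 0.04  ]
redtopfarL [0.5152 0.2399 0.12  ]
redtopfarR [0.5425 0.2463 0.12  ]
redbotL [0.5105 0.2543 0.076 ]
redbotR [0.5407 0.2615 0.076 ]
blufarL [0.5032 0.2829 0.12  ]
blufarR [0.5323 0.2898 0.12  ]
blubotR [0.5321 0.305  0.076 ]
blubotL [0.4998 0.2973 0.076 ]
whtfarR [0.5218 0.3321 0.12  ]
whtfarL [0.4929 0.3246 0.12  ]
```

View pics/w2c.png

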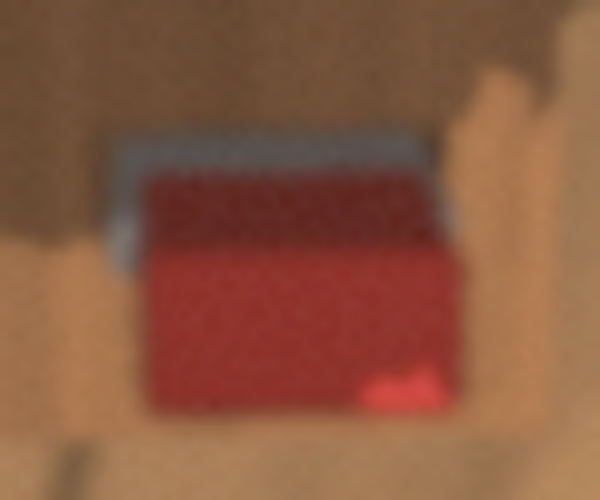

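```bash
python3 -c "
from h import *
plan(.527,.2505,.12,13.4,width=60)
print(camera_model('top')['pose'])"
```

```text
[[[3.9,3.3,35.7,0.09,0.02,-0.06,60],[3.8,3.3,35.7,0.09,0.02,-0.06,60],[3.8,3.4,35.7,0.09,0.02,-0.06,60],[3.8,3.4,35.7,0.09,0.02,-0.06,60]]]
[[-1.90103643e-02 -9.84213900e-01  1.75959102e-01  2.19633496e-01]
 [-9.99810749e-01  1.94407912e-02  7.22499340e-04 -5.15092157e-02]
 [-4.13187805e-03 -1.75912066e-01 -9.84397213e-01  1.72582913e+00]
 [ 0.00000000e+00  0.00000000e+00  0.00000000e+00  1.00000000e+00]]
```

Request:
jog_arm([
  [[3.9,3.4,35,0.1,0,0,60],[3.9,3.4,35,0.1,0,0,60],[3.9,3.4,35,0.1,0,0,60],[3.9,3.4,35,0.1,0,0,60],[0,0,0,0,0,0,60]],
])

```text
clock: 4.3
eef_pos: [0.5314, 0.247, 0.1225]
tool_rot: [0.625, 0.781, 0.003, 0.002]
ft_force: [-1.0, -0.2, 0.0]
grip_width: 0.0598
```

```bash
python3 -c "
from h import *
state()
plan(.527,.2505,.080,13.4,width=60,step=20)"
```

```text
t4.30 p [0.5314 0.247  0.1225] psi 12.63 zax [ 0.007  0.001 -1.   ] F [-0.96 -0.19  0.01] T [-0.012  0.077  0.003] w 0.0598 q [ 0.44  0.47  0.05  1.14 -0.    1.79]
[[[1.5,-1.3,14.1,0.14,0.01,-0.26,60],[1.5,-1.3,14.1,0.14,0.01,-0.26,60],[1.5,-1.2,14.2,0.14,0.01,-0.26,60]]]
```

Request:
jog_arm([
  [[4.2,-3.6,3,0.4,0,-0.8,60],[0,0,13,0,0,0,60],[0,0,13,0,0,0,60],[0,0,13,0,0,0,60],[0,0,0,0,0,0,60]],
])

```text
clock: 4.8
eef_pos: [0.5304, 0.2503, 0.0839]
tool_rot: [0.62, 0.784, 0.004, 0.002]
ft_force: [-0.1, 0.4, -0.4]
grip_width: 0.0599
```

```bash
python3 -c "
from h import *
state()
plan(.527,.2505,.080,13.4,width=60,step=20)"
```

```text
t4.80 p [0.5304 0.2503 0.0839] psi 13.35 zax [ 0.008  0.003 -1.   ] F [-0.13  0.38 -0.42] T [ 0.015 -0.05   0.021] w 0.0599 q [ 0.44  0.5  -0.01  1.05 -0.    1.78]
[[[1,-3.3,3.9,0.51,-0.07,-0.05,60]]]
```

Request:
jog_arm([
  [[1,-3.3,3.5,0.5,0,0,60],[0,0,0,0,0,0,40],[0,0,0,0,0,0,20],[0,0,0,0,0,0,20],[0,0,0,0,0,0,20]],
])

```text
clock: 5.3
eef_pos: [0.5282, 0.2512, 0.0828]
tool_rot: [0.62, 0.784, 0.002, 0.0]
ft_force: [-0.4, -0.3, -0.6]
grip_width: 0.0292
```

Run:
```python
from h import *
state()
im,m=snap('wrist'); a,n=snap('scene')
A=cv2.resize(a[200:310,290:420],None,fx=4,fy=4,interpolation=cv2.INTER_CUBIC)[:432,:]
B=cv2.resize(im,None,fx=.5,fy=.5); 
c=np.zeros((440,800,3),np.uint8); c[:A.shape[0],:520]=A; c[:192,530:786]=B[:,:256]
cv2.imwrite('pics/g1.png',c[:,:,::-1])
```

```text
t5.30 p [0.5282 0.2512 0.0828] psi 13.35 zax [ 0.003  0.003 -1.   ] F [-0.38 -0.27 -0.57] T [ 0.006 -0.012 -0.049] w 0.0292 q [ 0.44  0.5  -0.01  1.05  0.    1.78]
```

View pics/g1.png

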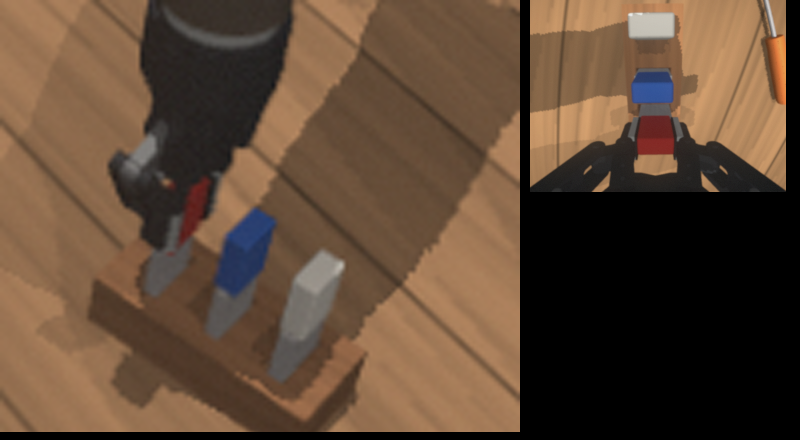

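Request:
jog_arm([
  [[0,0,-20,0,0,0,20],[0,0,-40,0,0,0,20],[0,0,-45,0,0,0,20],[0,0,-30,0,0,0,20],[0,0,0,0,0,0,20]],
])

```text
clock: 5.9
eef_pos: [0.5269, 0.2502, 0.2197]
tool_rot: [0.62, 0.784, -0.0, -0.001]
ft_force: [0.4, 0.2, -1.6]
grip_width: 0.0293
```

```bash
python3 -c "
from h import *
state()
plan(.566,-.132,.22,-16.2,width=20)"
```

```text
t5.90 p [0.5269 0.2502 0.2197] psi 13.34 zax [-0.001  0.001 -1.   ] F [ 0.41  0.18 -1.58] T [-0.02  -0.043 -0.005] w 0.0293 q [0.44 0.41 0.22 1.38 0.   1.78]
[[[-42.3,-5.6,-0.1,-0.01,-0,3.28,20],[-42.6,-3.1,-0.1,-0.01,-0,3.28,20],[-42.7,-0.7,-0.1,-0.01,-0,3.28,20],[-42.7,1.7,-0.1,-0.01,-0,3.28,20],[-42.5,4.2,-0.1,-0.01,-0,3.28,20]]]
[[[-42.2,6.6,-0.1,-0.01,-0,3.28,20],[-41.7,9,-0,-0.01,-0,3.28,20],[-41.1,11.4,-0,-0.01,-0,3.28,20],[-40.4,13.7,-0,-0.01,-0,3.28,20]]]
```

Request:
jog_arm([
  [[-42.3,-5.6,0,0,0,3.3,20],[-42.6,-3.1,0,0,0,3.3,20],[-42.7,-0.7,0,0,0,3.3,20],[-42.7,1.7,0,0,0,3.3,20],[-42.5,4.2,0,0,0,3.3,20]],
])

```text
clock: 6.4
eef_pos: [0.5473, 0.0378, 0.2139]
tool_rot: [0.726, 0.688, -0.001, -0.002]
ft_force: [0.3, 0.6, -1.5]
grip_width: 0.0289
```

Request:
jog_arm([
  [[-42.2,6.6,0,0,0,3.3,20],[-41.7,9,0,0,0,3.3,20],[-41.1,11.4,0,0,0,3.3,20],[-38,13.7,0,0,0,3.3,20],[0,0,0,0,0,0,20]],
])

```text
clock: 6.9
eef_pos: [0.5606, -0.1414, 0.2044]
tool_rot: [0.805, 0.593, -0.005, -0.005]
ft_force: [-0.3, -0.0, -1.5]
grip_width: 0.0292
```

```bash
python3 -c "
from h import *
state()
plan(.566,-.132,.18,-16.2,width=20)"
```

```text
t6.90 p [ 0.5606 -0.1414  0.2044] psi -17.22 zax [-0.015  0.002 -1.   ] F [-0.26 -0.01 -1.51] T [ 0.079 -0.009  0.013] w 0.0292 q [-0.25  0.42  0.19  1.36 -0.    1.62]
[[[10.6,2.7,24.4,-0.86,0.11,-1.02,20]]]
```

Request:
jog_arm([
  [[10.6,2.7,15,-0.9,0,-1,20],[0,0,12,0,0,0,20],[0,0,0,0,0,0,20]],
])

```text
clock: 7.2
eef_pos: [0.5639, -0.1329, 0.172]
tool_rot: [0.801, 0.599, -0.002, -0.002]
ft_force: [0.2, -0.0, -1.2]
grip_width: 0.0289
```

Run:
```python
from h import *
state(); plan(.566,-.132,.17,-16.2,width=20)
im,m=snap('wrist','pics/w3.png')
np.savez('w3.npz',**{k:m[k] for k in('pose','f','cx','cy','k1')})
cv2.imwrite('pics/w3b.png',cv2.resize(im[100:384,130:390,::-1],None,fx=2.1,fy=2.1,interpolation=cv2.INTER_CUBIC))
```

```text
t7.20 p [ 0.5639 -0.1329  0.172 ] psi -16.39 zax [-0.005  0.    -1.   ] F [ 0.17 -0.03 -1.21] T [-0.041  0.054  0.032] w 0.0289 q [-0.23  0.43  0.12  1.27 -0.    1.63]
[[[1.5,1.7,2,-0.3,0.07,-0.19,20]]]
```

View pics/w3b.png

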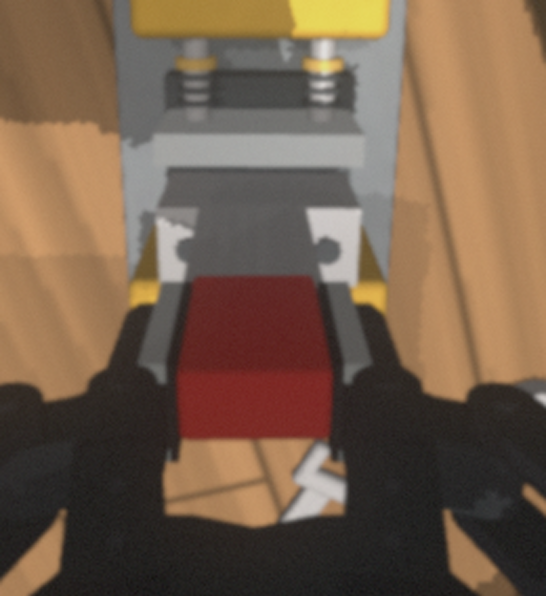

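Run:
```python
from h import *
d=np.load('w3.npz'); m={k:d[k] for k in d.files}
f=lambda p:(p[0]/2.1+130,p[1]/2.1+100)
G=np.array([.5655,-.134]); X=np.array([.960,-.279]);Y=np.array([.279,.960])
for n,p,z in [('plateL',(155,168),.08),('plateR',(364,166),.08),('knL',(160,207),.08),('knR',(358,207),.08),('handle top back L',(178,438),.1932-.0106),('htR',(332,438),.1826),('hfrontL',(178,370),.1826),('hfrontR',(332,370),.1826)]:
    w=at_z(m,f(p),z)[0]; print(n,w.round(4),'head xy',((w[:2]-G)@X).round(4),((w[:2]-G)@Y).round(4))
for x in(-.018,.018):
  for y in (-.003,.003):
    print((proj(m,np.r_[G+X*x+Y*(y-.001),.0992])-[130,100])*2.1)
im=cv2.imread('pics/w3.png')[160:235,195:315]
im=cv2.convertScaleAbs(im,alpha=2.2,beta=-60)
cv2.imwrite('pics/w3c.png',cv2.resize(im,None,fx=6,fy=6,interpolation=cv2.INTER_CUBIC))
```

```text
plateL [ 0.5316 -0.114   0.08  ] head xy -0.0381 0.0097
plateR [ 0.6048 -0.1347  0.08  ] head xy 0.038 0.0103
knL [ 0.5285 -0.1289  0.08  ] head xy -0.037 -0.0054
knR [ 0.599  -0.1495  0.08  ] head xy 0.0365 -0.0055
handle top back L [ 0.539  -0.1544  0.1826] head xy -0.0198 -0.027
htR [ 0.5743 -0.1646  0.1826] head xy 0.017 -0.0269
hfrontL [ 0.5451 -0.1363  0.1826] head xy -0.0189 -0.0079
hfrontR [ 0.5789 -0.1461  0.1826] head xy 0.0163 -0.0079
[[207.27792615 222.2200189 ]]
[[206.83207721 205.75799488]]
[[312.27293447 222.07958475]]
[[312.69429928 205.60384773]]
```

View pics/w3c.png

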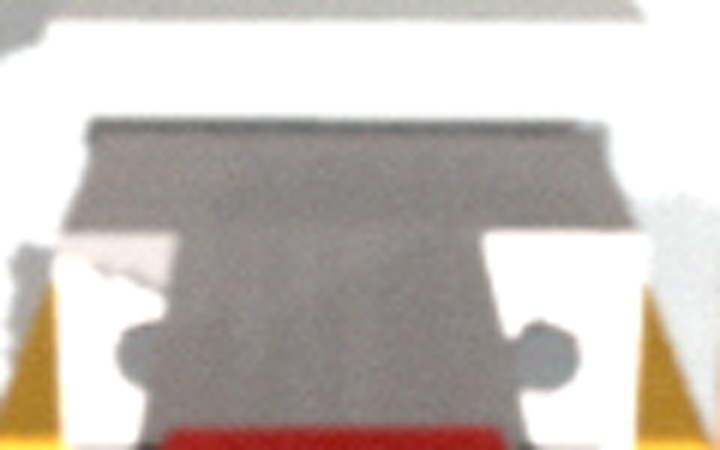

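Run:
```python
from h import *
d=np.load('w3.npz'); m={k:d[k] for k in d.files}
f=lambda p:(p[0]/2.1+130,p[1]/2.1+100)
G=np.array([.5655,-.134]); X=np.array([.960,-.279]);Y=np.array([.279,.960]); T=np.array([.5639,-.1329])
for n,p,z in [('htbL',(178,438),.2092),('htbR',(332,438),.2092),('hftL',(180,371),.2092),('hftR',(332,371),.2092),('hfbL',(193,276),.1652),('hfbR',(316,276),.1652)]:
    w=at_z(m,f(p),z)[0]; print(n,'rel tool',((w[:2]-T)@X).round(4),((w[:2]-T)@Y).round(4))
```

```text
htbL rel tool -0.0141 -0.0061
htbR rel tool 0.0153 -0.0061
hftL rel tool -0.013 0.0089
hftR rel tool 0.0147 0.0089
hfbL rel tool -0.0147 0.0069
hfbR rel tool 0.0154 0.0068
```

Request:
jog_arm([
  [[1.5,1.8,12,-0.3,0,0.1,20],[0,0,0,0,0,0,20]],
])

```text
clock: 7.45
eef_pos: [0.5662, -0.1307, 0.1605]
tool_rot: [0.801, 0.599, -0.0, 0.0]
ft_force: [0.3, -0.7, -1.5]
grip_width: 0.0295
```

```bash
python3 -c "
from h import *
state()
plan(.566,-.132,.112,-16.2,width=20,step=15)"
```

```text
t7.45 p [ 0.5662 -0.1307  0.1605] psi -16.38 zax [-0.    -0.001 -1.   ] F [ 0.33 -0.68 -1.46] T [ 0.03   0.005 -0.021] w 0.0295 q [-0.23  0.44  0.1   1.23 -0.    1.63]
[[[-0.3,0,12.1,0,0.01,-0.05,20],[-0.3,0,12.1,0,0.01,-0.05,20],[-0.3,0,12.1,0,0.01,-0.05,20],[-0.3,0,12.1,0,0.01,-0.05,20]]]
```

Request:
jog_arm([
  [[-0.6,0,12,0,0,0,20],[-0.6,0,14,0,0,0,20],[0,0,14,0,0,0,20],[0,0,8,0,0,0,20],[0,0,0,0,0,0,20]],
])

```text
clock: 7.95
eef_pos: [0.5673, -0.131, 0.1121]
tool_rot: [0.8, 0.6, 0.001, 0.002]
ft_force: [-0.0, 0.2, -2.1]
grip_width: 0.0288
```

```bash
python3 -c "
from h import *
state()
plan(.566,-.132,.107,-16.2,width=20,step=15)"
```

```text
t7.95 p [ 0.5673 -0.131   0.1121] psi -16.24 zax [ 0.004 -0.002 -1.   ] F [-0.03  0.24 -2.14] T [-0.047  0.066 -0.042] w 0.0288 q [-0.23  0.47  0.02  1.12 -0.    1.63]
[[[-1.4,-1,5.1,0.22,0.03,-0.04,20]]]
```

Inside the gap with no side force; lower the last 5 mm and feel for the floor.

Request:
jog_arm([
  [[-1,-1,4,0.2,0,0,20],[0,0,1,0,0,0,20],[0,0,1,0,0,0,20],[0,0,0,0,0,0,20]],
])

```text
clock: 8.35
eef_pos: [0.5672, -0.1319, 0.1074]
tool_rot: [0.8, 0.6, 0.001, 0.001]
ft_force: [-0.6, -0.1, -2.2]
grip_width: 0.0291
```

```bash
python3 -c "
from h import *
state()"
```

```text
t8.35 p [ 0.5672 -0.1319  0.1074] psi -16.23 zax [ 0.003 -0.001 -1.   ] F [-0.62 -0.09 -2.19] T [ 0.059 -0.015  0.032] w 0.0291 q [-0.23  0.48  0.02  1.11 -0.    1.63]
```

Request:
jog_arm([
  [[0,0,1,0,0,0,20],[0,0,1,0,0,0,20],[0,0,1,0,0,0,20]],
])

```text
clock: 8.65
eef_pos: [0.5678, -0.1321, 0.1061]
tool_rot: [0.8, 0.6, 0.002, 0.002]
ft_force: [-4.0, 0.9, 7.9]
grip_width: 0.0292
```

Request:
jog_arm([
  [[0,0,-0.5,0,0,0,50],[0,0,0,0,0,0,60],[0,0,0,0,0,0,60],[0,0,0,0,0,0,60]],
])

```text
clock: 9.05
eef_pos: [0.5687, -0.1323, 0.1075]
tool_rot: [0.8, 0.6, 0.002, 0.003]
ft_force: [0.0, 0.3, -0.3]
grip_width: 0.0603
```

Request:
jog_arm([
  [[0,0,-25,0,0,0,60],[0,0,-45,0,0,0,60],[0,0,-40,0,0,0,60],[0,0,-10,0,0,0,60]],
])

```text
clock: 9.45
eef_pos: [0.5656, -0.1315, 0.2272]
tool_rot: [0.8, 0.6, -0.001, -0.0]
ft_force: [0.9, 0.7, 0.0]
grip_width: 0.0602
```

Run:
```python
from h import *
state()
im,m=snap('wrist','pics/w4.png')
np.savez('w4.npz',**{k:m[k] for k in('pose','f','cx','cy','k1')})
cv2.imwrite('pics/w4b.png',cv2.resize(im[:384,100:420,::-1],None,fx=1.55,fy=1.55,interpolation=cv2.INTER_CUBIC))
```

```text
t9.45 p [ 0.5656 -0.1315  0.2272] psi -16.23 zax [-0.001 -0.    -1.   ] F [0.92 0.71 0.02] T [-0.013 -0.036 -0.009] w 0.0602 q [-0.23  0.41  0.23  1.39 -0.    1.63]
```

View pics/w4b.png

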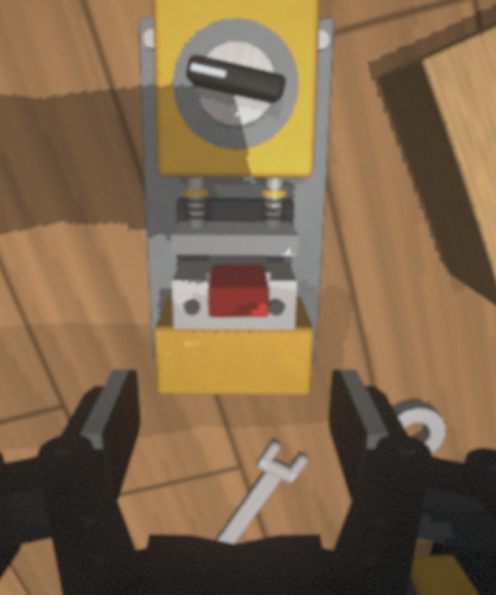

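Run:
```python
from h import *
d=np.load('w4.npz'); m={k:d[k] for k in d.files}
f=lambda p:(p[0]/1.55+100,p[1]/1.55)
w=[at_z(m,f(p),z)[0] for p,z in [((237,84),.093),((188,66),.127),((284,89),.127)]]
print(np.round(w,4), (w[1]+w[2])/2, np.degrees(np.arctan2(*(w[2]-w[1])[1::-1])))
plan(.595,-.033,.20,59,width=40)
```

```text
[[ 0.596  -0.033   0.093 ]
 [ 0.5758 -0.0219  0.127 ]
 [ 0.6152 -0.0439  0.127 ]] [ 0.59547318 -0.03288186  0.127     ] -29.117483794855193
[[[10.3,0.1,2.7,-0.01,-0,-7.52,40],[10.2,1.4,2.7,-0.01,-0,-7.52,40],[9.9,2.7,2.7,-0.01,-0,-7.52,40],[9.5,4,2.7,-0.01,-0,-7.52,40],[8.9,5.2,2.7,-0.01,-0,-7.52,40]]]
[[[8.1,6.3,2.7,-0.01,-0,-7.52,40],[7.2,7.3,2.7,-0.01,-0,-7.52,40],[6.2,8.2,2.7,-0.01,-0,-7.52,40],[5.1,9,2.7,-0.01,-0,-7.52,40],[3.8,9.5,2.7,-0.01,-0,-7.52,40]]]
```

Request:
jog_arm([
  [[10.3,0.1,2.7,0,0,-7.6,40],[10.2,1.4,2.7,0,0,-7.6,40],[9.9,2.7,2.7,0,0,-7.6,40],[9.5,4,2.7,0,0,-7.6,40],[8.9,5.2,2.7,0,0,-7.6,40]],
])

```text
clock: 10.0
eef_pos: [0.5784, -0.0819, 0.2081]
tool_rot: [0.551, 0.834, -0.002, -0.003]
ft_force: [-0.3, -0.5, -0.5]
grip_width: 0.04
```

Request:
jog_arm([
  [[8.1,6.3,2.7,0,0,-7.6,40],[7.2,7.3,2.7,0,0,-7.6,40],[6.2,8.2,2.7,0,0,-7.6,40],[5.1,9,2.7,0,0,-7.6,40],[3.8,9.5,2.7,0,0,-7.6,40]],
])

```text
clock: 10.5
eef_pos: [0.5869, -0.0296, 0.1841]
tool_rot: [0.236, 0.972, -0.002, -0.01]
ft_force: [-0.5, -0.9, -0.2]
grip_width: 0.04
```

Run:
```python
from h import *
state()
plan(.5955,-.033,.14,60,width=40)
```

```text
t10.50 p [ 0.5869 -0.0296  0.1841] psi 62.70 zax [-0.02   0.001 -1.   ] F [-0.47 -0.89 -0.19] T [-0.023 -0.058 -0.027] w 0.0400 q [-0.05  0.45  0.19  1.33  0.    0.43]
[[[-5,0.6,21.9,-0.25,-0.53,1.35,40],[-4.8,0.7,22,-0.25,-0.53,1.35,40]]]
```

Request:
jog_arm([
  [[-9,1.3,18,-0.5,-1,2.5,40],[0,0,22,0,0,0,40],[0,0,0,0,0,0,40]],
])

```text
clock: 10.8
eef_pos: [0.5931, -0.0305, 0.1374]
tool_rot: [0.255, 0.967, -0.0, -0.004]
ft_force: [-0.8, -0.6, -1.0]
grip_width: 0.0402
```

Run:
```python
from h import *
state()
plan(.5955,-.033,.10,60,width=40,step=15)
```

```text
t10.80 p [ 0.5931 -0.0305  0.1374] psi 60.41 zax [-0.007  0.001 -1.   ] F [-0.84 -0.58 -1.02] T [0.005 0.032 0.011] w 0.0402 q [-0.05  0.48  0.11  1.21  0.    0.46]
[[[-1.2,-0.3,12.5,-0.05,-0.13,0.13,40],[-1.2,-0.3,12.5,-0.05,-0.13,0.13,40],[-1.1,-0.3,12.5,-0.05,-0.13,0.13,40]]]
```

Request:
jog_arm([
  [[-3.5,-0.9,10,-0.2,-0.4,0.4,40],[0,0,13,0,0,0,40],[0,0,11,0,0,0,40],[-0.5,0,2,0,0,0,40],[0,0,0,0,0,0,40]],
])

```text
clock: 11.3
eef_pos: [0.5946, -0.0332, 0.0978]
tool_rot: [0.259, 0.966, 0.0, -0.002]
ft_force: [-0.1, 0.1, 0.3]
grip_width: 0.0397
```

Run:
```python
from h import *
state()
plan(.5955,-.033,.10,60,width=40,step=15)
```

```text
t11.30 p [ 0.5946 -0.0332  0.0978] psi 60.00 zax [-0.004  0.001 -1.   ] F [-0.07  0.12  0.31] T [ 0.004  0.02  -0.02 ] w 0.0397 q [-0.06  0.52  0.05  1.11  0.    0.47]
[[[-0.7,0.6,-2.2,-0.05,-0.23,-0,40]]]
```

Request:
jog_arm([
  [[-0.7,0.6,-2,0,-0.2,0,20],[0,0,0,0,0,0,5],[0,0,0,0,0,0,5],[0,0,0,0,0,0,5]],
])

```text
clock: 11.7
eef_pos: [0.5961, -0.033, 0.101]
tool_rot: [0.259, 0.966, -0.0, 0.001]
ft_force: [0.6, 0.4, -3.6]
grip_width: 0.0112
```

Run:
```python
from h import *
state()
```

```text
t11.70 p [ 0.5961 -0.033   0.101 ] psi 60.01 zax [ 0.001 -0.001 -1.   ] F [ 0.56  0.37 -3.58] T [-0.019 -0.095  0.041] w 0.0112 q [-0.05  0.51  0.06  1.11 -0.    0.47]
```

Request:
jog_arm([
  [[0,0,0,0,0,5,5],[0,0,0,0,0,7,5],[0,0,0,0,0,7,5],[0,0,0,0,0,7,5],[0,0,0,0,0,4,5]],
])

```text
clock: 12.2
eef_pos: [0.5957, -0.0335, 0.101]
tool_rot: [0.508, 0.861, -0.001, 0.001]
ft_force: [0.9, -0.4, -2.6]
grip_width: 0.0108
```

```bash
cat >> h.py <<'E'
def screw():
    o=get_obs(); m=R.from_quat(o['tool_rot']).as_matrix(); psi=np.degrees(np.arctan2(m[1,1],m[0,1]))
    print('th %.3f psi %.2f tau6 %.4f Tz %.3f w %.4f vel6 %.3f F'%(np.radians(73.8-psi),psi,o['tau'][5],o['ft_torque'][2],o['grip_width'],o['joint_vel'][5]),np.round(o['ft_force'],1),'p',np.round(o['eef_pos'],4),'z',m[:,2].round(3),'t',round(o['clock'],2))
E
python3 - <<'E'
from h import *
for i in range(4): screw(); camera('scene')
screw(); plan(.596,-.033,.101,27,width=5)
E
```

```text
th 0.782 psi 28.97 tau6 -0.2066 Tz 0.130 w 0.0108 vel6 0.709 F [ 0.9 -0.4 -2.6] p [ 0.5957 -0.0335  0.101 ] z [ 0.    -0.002 -1.   ] t 12.2
th 0.784 psi 28.89 tau6 0.2799 Tz 0.027 w 0.0113 vel6 -0.147 F [-0.8 -0.2 -2.1] p [ 0.5957 -0.0335  0.101 ] z [ 0.    -0.002 -1.   ] t 12.25
th 0.779 psi 29.15 tau6 0.0955 Tz -0.227 w 0.0108 vel6 -0.046 F [-0.7 -0.9 -0.9] p [ 0.5957 -0.0335  0.101 ] z [-0.    -0.002 -1.   ] t 12.3
th 0.778 psi 29.21 tau6 -0.1242 Tz -0.218 w 0.0106 vel6 -0.007 F [-0.3  0.1 -1.7] p [ 0.5957 -0.0335  0.101 ] z [-0.    -0.002 -1.   ] t 12.35
th 0.778 psi 29.21 tau6 -0.1836 Tz -0.220 w 0.0109 vel6 0.002 F [-1.  -0.8 -2.7] p [ 0.5957 -0.0335  0.101 ] z [ 0.    -0.002 -1.   ] t 12.4
[[[0.3,0.5,-0,-0.05,0.1,2.21,5]]]
```

Request:
jog_arm([
  [[0.3,0.5,0,0,0,4,5],[0,0,0,0,0,7,5],[0,0,0,0,0,6,5],[0,0,0,0,0,4,5],[0,0,0,0,0,2,5]],
])

```text
clock: 12.9
eef_pos: [0.5952, -0.0337, 0.101]
tool_rot: [0.67, 0.742, -0.002, 0.001]
ft_force: [-0.8, -0.7, -1.0]
grip_width: 0.0113
```

```bash
python3 -c "
from h import *
screw()"
```

```text
th 1.186 psi 5.85 tau6 0.0487 Tz 0.259 w 0.0113 vel6 0.340 F [-0.8 -0.7 -1. ] p [ 0.5952 -0.0337  0.101 ] z [-0.001 -0.004 -1.   ] t 12.9
```

Request:
jog_arm([
  [[0,0,0,0,0,2,5]],
])

```text
clock: 13.0
eef_pos: [0.5951, -0.0337, 0.101]
tool_rot: [0.683, 0.731, -0.002, 0.001]
ft_force: [-0.1, -0.3, -1.2]
grip_width: 0.0108
```

```bash
python3 -c "
from h import *
screw()"
```

```text
th 1.220 psi 3.88 tau6 -0.0659 Tz 0.229 w 0.0108 vel6 0.344 F [-0.1 -0.3 -1.2] p [ 0.5951 -0.0337  0.101 ] z [-0.002 -0.004 -1.   ] t 13.0
```

Request:
jog_arm([
  [[0,0,0,0,0,2,5]],
])

```text
clock: 13.1
eef_pos: [0.5951, -0.0337, 0.101]
tool_rot: [0.695, 0.719, -0.002, 0.001]
ft_force: [-0.3, -0.6, -1.6]
grip_width: 0.0107
```

```bash
python3 -c "
from h import *
screw()"
```

```text
th 1.255 psi 1.92 tau6 -0.0688 Tz 0.226 w 0.0107 vel6 0.342 F [-0.3 -0.6 -1.6] p [ 0.5951 -0.0337  0.101 ] z [-0.002 -0.004 -1.   ] t 13.1
```

Request:
jog_arm([
  [[0,0,0,0,0,2,5]],
])

```text
clock: 13.2
eef_pos: [0.5951, -0.0337, 0.101]
tool_rot: [0.707, 0.707, -0.002, 0.001]
ft_force: [-0.7, -0.0, -1.3]
grip_width: 0.0108
```

```bash
python3 -c "
from h import *
screw()"
```

```text
th 1.289 psi -0.05 tau6 -0.0705 Tz 0.248 w 0.0108 vel6 0.339 F [-0.7 -0.  -1.3] p [ 0.5951 -0.0337  0.101 ] z [-0.002 -0.004 -1.   ] t 13.2
```

Request:
jog_arm([
  [[0,0,0,0,0,2,5],[0,0,0,0,0,2,5]],
])

```text
clock: 13.4
eef_pos: [0.595, -0.0337, 0.101]
tool_rot: [0.731, 0.682, -0.002, 0.001]
ft_force: [-0.6, -0.3, -1.9]
grip_width: 0.0107
```

```bash
python3 -c "
from h import *
screw()"
```

```text
th 1.357 psi -3.97 tau6 -0.0709 Tz 0.226 w 0.0107 vel6 0.340 F [-0.6 -0.3 -1.9] p [ 0.595  -0.0337  0.101 ] z [-0.002 -0.004 -1.   ] t 13.4
```

Request:
jog_arm([
  [[0,0,0,0,0,2,5],[0,0,0,0,0,2,5]],
])

```text
clock: 13.6
eef_pos: [0.5949, -0.0336, 0.101]
tool_rot: [0.754, 0.657, -0.002, 0.001]
ft_force: [1.0, -0.5, -1.8]
grip_width: 0.011
```

```bash
python3 -c "
from h import *
screw()"
```

```text
th 1.426 psi -7.89 tau6 -0.0708 Tz 0.235 w 0.0110 vel6 0.341 F [ 1.  -0.5 -1.8] p [ 0.5949 -0.0336  0.101 ] z [-0.002 -0.004 -1.   ] t 13.6
```

Request:
jog_arm([
  [[0,0,0,0,0,2,5]],
])

```text
clock: 13.7
eef_pos: [0.5948, -0.0337, 0.101]
tool_rot: [0.765, 0.644, -0.002, 0.001]
ft_force: [-0.8, -0.9, -2.1]
grip_width: 0.011
```

```bash
python3 -c "
from h import *
screw()"
```

```text
th 1.460 psi -9.86 tau6 -0.0709 Tz 0.211 w 0.0110 vel6 0.338 F [-0.8 -0.9 -2.1] p [ 0.5948 -0.0337  0.101 ] z [-0.002 -0.004 -1.   ] t 13.7
```

Request:
jog_arm([
  [[0,0,0,0,0,2,5]],
])

```text
clock: 13.8
eef_pos: [0.5948, -0.0336, 0.101]
tool_rot: [0.776, 0.631, -0.002, 0.001]
ft_force: [-1.7, -0.2, -1.4]
grip_width: 0.0107
```

```bash
python3 -c "
from h import *
screw()"
```

```text
th 1.494 psi -11.82 tau6 -0.0681 Tz 0.220 w 0.0107 vel6 0.339 F [-1.7 -0.2 -1.4] p [ 0.5948 -0.0336  0.101 ] z [-0.002 -0.004 -1.   ] t 13.8
```

Request:
jog_arm([
  [[0,0,0,0,0,2,5]],
])

```text
clock: 13.9
eef_pos: [0.5948, -0.0336, 0.101]
tool_rot: [0.787, 0.617, -0.002, 0.001]
ft_force: [-1.0, -0.7, -1.8]
grip_width: 0.0111
```

```bash
python3 -c "
from h import *
screw()"
```

```text
th 1.529 psi -13.78 tau6 -0.0690 Tz 0.217 w 0.0111 vel6 0.340 F [-1.  -0.7 -1.8] p [ 0.5948 -0.0336  0.101 ] z [-0.002 -0.004 -1.   ] t 13.9
```

Request:
jog_arm([
  [[0,0,0,0,0,2,5]],
])

```text
clock: 14.0
eef_pos: [0.5947, -0.0336, 0.101]
tool_rot: [0.797, 0.604, -0.002, 0.001]
ft_force: [0.2, -1.5, -1.2]
grip_width: 0.0109
```

```bash
python3 -c "
from h import *
screw()"
```

```text
th 1.563 psi -15.75 tau6 -0.0685 Tz 0.246 w 0.0109 vel6 0.339 F [ 0.2 -1.5 -1.2] p [ 0.5947 -0.0336  0.101 ] z [-0.002 -0.004 -1.   ] t 14.0
```

Request:
jog_arm([
  [[0,0,0,0,0,2,5]],
])

```text
clock: 14.1
eef_pos: [0.5947, -0.0336, 0.101]
tool_rot: [0.808, 0.59, -0.002, 0.001]
ft_force: [-0.7, -0.7, -1.6]
grip_width: 0.0111
```

```bash
python3 -c "
from h import *
screw()"
```

```text
th 1.597 psi -17.71 tau6 -0.0686 Tz 0.214 w 0.0111 vel6 0.338 F [-0.7 -0.7 -1.6] p [ 0.5947 -0.0336  0.101 ] z [-0.002 -0.004 -1.   ] t 14.1
```

Request:
jog_arm([
  [[0,0,0,0,0,2,5]],
])

```text
clock: 14.2
eef_pos: [0.5946, -0.0336, 0.101]
tool_rot: [0.817, 0.576, -0.002, 0.001]
ft_force: [-0.2, -0.6, -1.6]
grip_width: 0.0106
```

```bash
python3 -c "
from h import *
screw()"
```

```text
th 1.631 psi -19.67 tau6 -0.0691 Tz 0.197 w 0.0106 vel6 0.340 F [-0.2 -0.6 -1.6] p [ 0.5946 -0.0336  0.101 ] z [-0.002 -0.004 -1.   ] t 14.2
```

Request:
jog_arm([
  [[0,0,0,0,0,2,5]],
])

```text
clock: 14.3
eef_pos: [0.5946, -0.0336, 0.101]
tool_rot: [0.827, 0.562, -0.002, 0.001]
ft_force: [-0.7, -1.1, -1.5]
grip_width: 0.011
```

```bash
python3 -c "
from h import *
screw()"
```

```text
th 1.666 psi -21.63 tau6 -0.0689 Tz 0.182 w 0.0110 vel6 0.340 F [-0.7 -1.1 -1.5] p [ 0.5946 -0.0336  0.101 ] z [-0.002 -0.004 -1.   ] t 14.3
```

Request:
jog_arm([
  [[0,0,0,0,0,2,5]],
])

```text
clock: 14.4
eef_pos: [0.5946, -0.0336, 0.101]
tool_rot: [0.837, 0.548, -0.002, 0.001]
ft_force: [0.4, -0.1, -2.2]
grip_width: 0.011
```

```bash
python3 -c "
from h import *
screw()"
```

```text
th 1.700 psi -23.59 tau6 -0.0685 Tz 0.187 w 0.0110 vel6 0.339 F [ 0.4 -0.1 -2.2] p [ 0.5946 -0.0336  0.101 ] z [-0.002 -0.004 -1.   ] t 14.4
```

Request:
jog_arm([
  [[0,0,0,0,0,2,5]],
])

```text
clock: 14.5
eef_pos: [0.5945, -0.0335, 0.101]
tool_rot: [0.846, 0.533, -0.002, 0.001]
ft_force: [-0.9, -0.5, -2.7]
grip_width: 0.011
```

```bash
python3 -c "
from h import *
screw()"
```

```text
th 1.734 psi -25.56 tau6 -0.0689 Tz 0.225 w 0.0110 vel6 0.339 F [-0.9 -0.5 -2.7] p [ 0.5945 -0.0335  0.101 ] z [-0.002 -0.004 -1.   ] t 14.5
```

Request:
jog_arm([
  [[0,0,0,0,0,2,5]],
])

```text
clock: 14.6
eef_pos: [0.5944, -0.0335, 0.101]
tool_rot: [0.855, 0.519, -0.002, 0.001]
ft_force: [-1.1, -0.9, -2.3]
grip_width: 0.0114
```

```bash
python3 -c "
from h import *
screw()"
```

```text
th 1.768 psi -27.52 tau6 -0.0693 Tz 0.225 w 0.0114 vel6 0.341 F [-1.1 -0.9 -2.3] p [ 0.5944 -0.0335  0.101 ] z [-0.003 -0.004 -1.   ] t 14.6
```

Request:
jog_arm([
  [[0,0,0,0,0,2,5]],
])

```text
clock: 14.7
eef_pos: [0.5944, -0.0335, 0.101]
tool_rot: [0.864, 0.504, -0.002, 0.001]
ft_force: [-0.1, -0.4, -1.6]
grip_width: 0.011
```

```bash
python3 -c "
from h import *
screw()"
```

```text
th 1.803 psi -29.48 tau6 -0.0687 Tz 0.205 w 0.0110 vel6 0.337 F [-0.1 -0.4 -1.6] p [ 0.5944 -0.0335  0.101 ] z [-0.003 -0.004 -1.   ] t 14.7
```

Request:
jog_arm([
  [[0,0,0,0,0,2,5]],
])

```text
clock: 14.8
eef_pos: [0.5944, -0.0335, 0.101]
tool_rot: [0.872, 0.489, -0.002, 0.001]
ft_force: [0.2, -0.7, -1.6]
grip_width: 0.0113
```

```bash
python3 -c "
from h import *
screw()"
```

```text
th 1.837 psi -31.45 tau6 -0.0686 Tz 0.212 w 0.0113 vel6 0.338 F [ 0.2 -0.7 -1.6] p [ 0.5944 -0.0335  0.101 ] z [-0.003 -0.004 -1.   ] t 14.8
```

Request:
jog_arm([
  [[0,0,0,0,0,2,5]],
])

```text
clock: 14.9
eef_pos: [0.5944, -0.0335, 0.101]
tool_rot: [0.881, 0.474, -0.002, 0.001]
ft_force: [-0.8, 0.5, -2.0]
grip_width: 0.0111
```

```bash
python3 -c "
from h import *
screw()"
```

```text
th 1.871 psi -33.41 tau6 -0.0692 Tz 0.267 w 0.0111 vel6 0.342 F [-0.8  0.5 -2. ] p [ 0.5944 -0.0335  0.101 ] z [-0.003 -0.004 -1.   ] t 14.9
```

Request:
jog_arm([
  [[0,0,0,0,0,2,5]],
])

```text
clock: 15.0
eef_pos: [0.5943, -0.0334, 0.101]
tool_rot: [0.888, 0.459, -0.002, 0.001]
ft_force: [-0.6, -0.7, -2.1]
grip_width: 0.0111
```

Run:
```python
from h import *
screw()
im,m=snap('scene','pics/s5.png')
cv2.imwrite('pics/s5b.png',cv2.resize(im[140:240,190:290,::-1],None,fx=5.5,fy=5.5,interpolation=cv2.INTER_CUBIC))
```

```text
th 1.905 psi -35.37 tau6 -0.0692 Tz 0.214 w 0.0111 vel6 0.340 F [-0.6 -0.7 -2.1] p [ 0.5943 -0.0334  0.101 ] z [-0.003 -0.004 -1.   ] t 15.0
```

View pics/s5b.png

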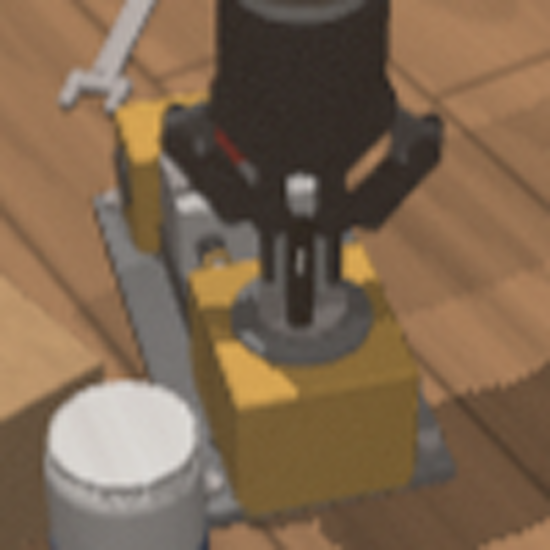

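Request:
jog_arm([
  [[0,0,0,0,0,2,5]],
])

```text
clock: 15.15
eef_pos: [0.5943, -0.0334, 0.101]
tool_rot: [0.896, 0.443, -0.002, 0.001]
ft_force: [-1.2, 0.1, -1.3]
grip_width: 0.0109
```

```bash
python3 -c "
from h import *
screw()"
```

```text
th 1.940 psi -37.36 tau6 -0.1740 Tz 0.198 w 0.0109 vel6 0.364 F [-1.2  0.1 -1.3] p [ 0.5943 -0.0334  0.101 ] z [-0.003 -0.004 -1.   ] t 15.15
```

Request:
jog_arm([
  [[0,0,0,0,0,2,5]],
])

```text
clock: 15.25
eef_pos: [0.5943, -0.0334, 0.101]
tool_rot: [0.904, 0.428, -0.002, 0.001]
ft_force: [-0.3, -0.6, -1.7]
grip_width: 0.0107
```

```bash
python3 -c "
from h import *
screw()"
```

```text
th 1.974 psi -39.31 tau6 -0.0621 Tz 0.223 w 0.0107 vel6 0.334 F [-0.3 -0.6 -1.7] p [ 0.5943 -0.0334  0.101 ] z [-0.003 -0.004 -1.   ] t 15.25
```

Request:
jog_arm([
  [[0,0,0,0,0,2,5]],
])

```text
clock: 15.35
eef_pos: [0.5942, -0.0334, 0.101]
tool_rot: [0.911, 0.413, -0.002, 0.001]
ft_force: [-0.9, -1.0, -1.7]
grip_width: 0.0108
```

```bash
python3 -c "
from h import *
screw()"
```

```text
th 2.008 psi -41.26 tau6 -0.0673 Tz 0.248 w 0.0108 vel6 0.338 F [-0.9 -1.  -1.7] p [ 0.5942 -0.0334  0.101 ] z [-0.003 -0.004 -1.   ] t 15.35
```

Request:
jog_arm([
  [[0,0,0,0,0,2,5]],
])

```text
clock: 15.45
eef_pos: [0.5942, -0.0333, 0.101]
tool_rot: [0.918, 0.397, -0.002, 0.001]
ft_force: [-0.2, -0.0, -1.7]
grip_width: 0.0109
```

```bash
python3 -c "
from h import *
screw()"
```

```text
th 2.042 psi -43.21 tau6 -0.0668 Tz 0.166 w 0.0109 vel6 0.335 F [-0.2 -0.  -1.7] p [ 0.5942 -0.0333  0.101 ] z [-0.003 -0.004 -1.   ] t 15.45
```

Request:
jog_arm([
  [[0,0,0,0,0,2,5]],
])

```text
clock: 15.55
eef_pos: [0.5942, -0.0333, 0.101]
tool_rot: [0.924, 0.381, -0.002, 0.001]
ft_force: [-0.6, 0.4, -2.2]
grip_width: 0.0106
```

```bash
python3 -c "
from h import *
screw()"
```

```text
th 2.076 psi -45.15 tau6 -0.0681 Tz 0.245 w 0.0106 vel6 0.338 F [-0.6  0.4 -2.2] p [ 0.5942 -0.0333  0.101 ] z [-0.003 -0.003 -1.   ] t 15.55
```

Request:
jog_arm([
  [[0,0,0,0,0,2,5]],
])

```text
clock: 15.65
eef_pos: [0.5941, -0.0333, 0.101]
tool_rot: [0.931, 0.366, -0.002, 0.001]
ft_force: [-0.1, -0.4, -2.0]
grip_width: 0.0111
```

```bash
python3 -c "
from h import *
screw()"
```

```text
th 2.110 psi -47.10 tau6 -0.0612 Tz 0.200 w 0.0111 vel6 0.335 F [-0.1 -0.4 -2. ] p [ 0.5941 -0.0333  0.101 ] z [-0.003 -0.003 -1.   ] t 15.65
```

Request:
jog_arm([
  [[0,0,0,0,0,2,5]],
])

```text
clock: 15.75
eef_pos: [0.5941, -0.0332, 0.101]
tool_rot: [0.937, 0.35, -0.002, 0.001]
ft_force: [-0.7, -0.3, -1.7]
grip_width: 0.0109
```

```bash
python3 -c "
from h import *
screw()"
```

```text
th 2.144 psi -49.04 tau6 -0.0511 Tz 0.248 w 0.0109 vel6 0.339 F [-0.7 -0.3 -1.7] p [ 0.5941 -0.0332  0.101 ] z [-0.003 -0.003 -1.   ] t 15.75
```

Request:
jog_arm([
  [[0,0,0,0,0,2,5]],
])

```text
clock: 15.85
eef_pos: [0.5941, -0.0332, 0.101]
tool_rot: [0.943, 0.334, -0.002, 0.001]
ft_force: [0.1, -0.0, -2.0]
grip_width: 0.0113
```

```bash
python3 -c "
from h import *
screw()"
```

```text
th 2.178 psi -50.99 tau6 -0.0411 Tz 0.246 w 0.0113 vel6 0.337 F [ 0.1 -0.  -2. ] p [ 0.5941 -0.0332  0.101 ] z [-0.003 -0.003 -1.   ] t 15.85
```

Request:
jog_arm([
  [[0,0,0,0,0,2,5]],
])

```text
clock: 15.95
eef_pos: [0.594, -0.0332, 0.101]
tool_rot: [0.948, 0.318, -0.002, 0.001]
ft_force: [-0.1, -0.0, -2.8]
grip_width: 0.0111
```

```bash
python3 -c "
from h import *
screw()"
```

```text
th 2.212 psi -52.94 tau6 -0.0311 Tz 0.242 w 0.0111 vel6 0.335 F [-0.1 -0.  -2.8] p [ 0.594  -0.0332  0.101 ] z [-0.003 -0.003 -1.   ] t 15.95
```

Request:
jog_arm([
  [[0,0,0,0,0,1.2,5],[0,0,0,0,0,0,5],[0,0,0,0,0,0,5]],
])

```text
clock: 16.25
eef_pos: [0.594, -0.0331, 0.101]
tool_rot: [0.951, 0.309, -0.002, 0.001]
ft_force: [-0.0, -0.2, -2.8]
grip_width: 0.0109
```

```bash
python3 -c "
from h import *
screw()"
```

```text
th 2.230 psi -53.98 tau6 0.0596 Tz 0.044 w 0.0109 vel6 -0.004 F [-0.  -0.2 -2.8] p [ 0.594  -0.0331  0.101 ] z [-0.003 -0.003 -1.   ] t 16.25
```

Request:
jog_arm([
  [[0,0,0,0,0,0,25],[0,0,0,0,0,0,40],[0,0,0,0,0,0,40]],
])

```text
clock: 16.55
eef_pos: [0.5949, -0.0331, 0.102]
tool_rot: [0.951, 0.31, -0.001, 0.001]
ft_force: [-0.1, 0.3, -0.2]
grip_width: 0.04
```

Request:
jog_arm([
  [[0,0,-20,0,0,0,40],[0,0,-40,0,0,0,40],[0,0,-45,0,0,0,40],[0,0,-20,0,0,0,40],[0,0,0,0,0,0,60]],
])

```text
clock: 17.05
eef_pos: [0.5945, -0.0325, 0.2309]
tool_rot: [0.951, 0.31, -0.002, 0.001]
ft_force: [-0.4, 0.5, -0.7]
grip_width: 0.0534
```

```bash
python3 -c "
from h import *
state()
plan(.5655,-.134,.24,-16.2,width=60)"
```

```text
t17.05 p [ 0.5945 -0.0325  0.2309] psi -53.90 zax [-0.003 -0.003 -1.   ] F [-0.36  0.48 -0.72] T [ 0.025 -0.022  0.053] w 0.0534 q [-0.05  0.44  0.28  1.42 -0.    2.46]
[[[-16.6,13,-1.7,-0.01,0.05,-7.54,60],[-18.2,10.7,-1.8,-0.01,0.05,-7.54,60],[-19.5,8.2,-1.8,-0.01,0.05,-7.54,60],[-20.4,5.6,-1.8,-0.01,0.05,-7.54,60],[-20.9,2.9,-1.8,-0.01,0.05,-7.54,60]]]
```

Request:
jog_arm([
  [[-16.6,13,-2,0,0,-7.6,60],[-18.2,10.7,-2,0,0,-7.6,60],[-19.5,8.2,-2,0,0,-7.6,60],[-20.4,5.6,-2,0,0,-7.6,60],[-20.9,2.9,-2,0,0,-7.5,60]],
])

```text
clock: 17.55
eef_pos: [0.5657, -0.134, 0.2362]
tool_rot: [0.789, 0.615, -0.003, -0.001]
ft_force: [0.1, -0.4, -0.4]
grip_width: 0.0598
```

Request:
jog_arm([
  [[0,0,0,0,0,0,60],[0,0,0,0,0,0,60]],
])

```text
clock: 17.75
eef_pos: [0.5642, -0.1361, 0.2337]
tool_rot: [0.79, 0.613, -0.004, -0.003]
ft_force: [0.1, 0.3, 1.0]
grip_width: 0.0599
```

Run:
```python
from h import *
state()
im,m=snap('wrist','pics/w6.png')
np.savez('w6.npz',**{k:m[k] for k in('pose','f','cx','cy','k1')})
cv2.imwrite('pics/w6b.png',cv2.resize(im[30:230,140:390,::-1],None,fx=3,fy=3,interpolation=cv2.INTER_CUBIC))
plan(.5655,-.134,.16,-16.2,width=60)
```

```text
t17.75 p [ 0.5642 -0.1361  0.2337] psi -14.40 zax [-0.009 -0.001 -1.   ] F [0.1  0.31 1.02] T [ 0.024  0.005 -0.056] w 0.0599 q [-0.24  0.41  0.25  1.42 -0.    1.59]
[[[1.3,0.8,36.8,-0.27,0.1,0.92,60],[1.2,0.6,36.8,-0.27,0.1,0.92,60]]]
```

View pics/w6b.png

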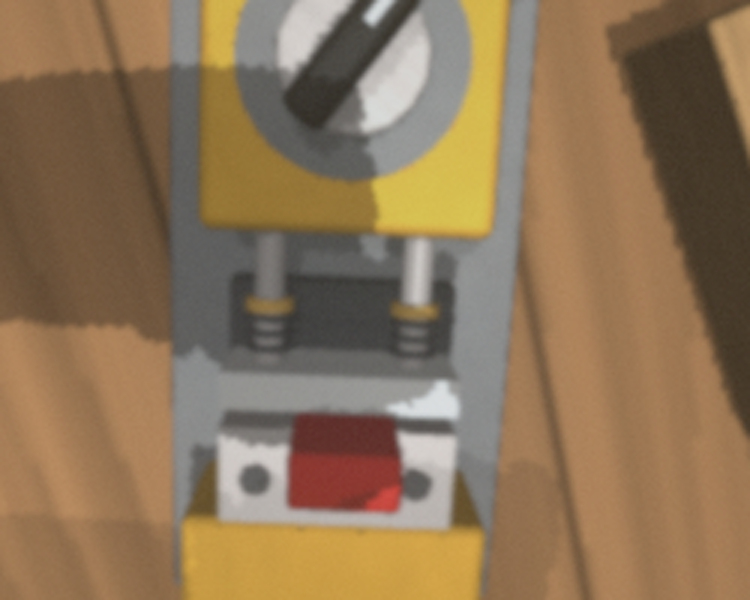

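Run:
```python
from h import *
d=np.load('w6.npz'); m={k:d[k] for k in d.files}
f=lambda p:(p[0]/3+140,p[1]/3+30)
G=np.array([.5655,-.134]); X=np.array([.960,-.279]);Y=np.array([.279,.960])
w=[at_z(m,f(p),z)[0] for p,z in [((290,458),.144),((401,458),.144),((399,508),.144),((290,508),.144),((296,416),.1),((392,416),.1),((235,415),.08),((455,427),.08)]]
for a in w: print(a.round(4),((a[:2]-G)@X).round(4),((a[:2]-G)@Y).round(4))
c=np.mean(w[:4],0);print(c)
plan(c[0],c[1],.16,-16.2,width=60)
```

```text
[ 0.555  -0.1261  0.144 ] -0.0123 0.0047
[ 0.5821 -0.133   0.144 ] 0.0157 0.0056
[ 0.5786 -0.1459  0.144 ] 0.0159 -0.0078
[ 0.5514 -0.1391  0.144 ] -0.0121 -0.0088
[ 0.5544 -0.1265  0.1   ] -0.0128 0.0041
[ 0.5819 -0.1335  0.1   ] 0.0156 0.005
[ 0.5334 -0.1262  0.08  ] -0.033 -0.0015
[ 0.6003 -0.1473  0.08  ] 0.0371 -0.0031
[ 0.56677747 -0.13601234  0.144     ]
[[[0.5,1.6,36.8,-0.27,0.1,0.92,60],[0.4,1.5,36.8,-0.27,0.1,0.92,60]]]
```

Request:
jog_arm([
  [[1,3,33,-0.5,0.2,1.8,60],[0,0,40,0,0,0,60],[0,0,0,0,0,0,60]],
])

```text
clock: 18.1
eef_pos: [0.5682, -0.1332, 0.1586]
tool_rot: [0.8, 0.6, 0.001, 0.0]
ft_force: [-0.6, 0.0, -0.1]
grip_width: 0.06
```

Run:
```python
from h import *
state()
plan(.5667,-.1362,.109,-16.2,width=60,step=20)
```

```text
t18.10 p [ 0.5682 -0.1332  0.1586] psi -16.28 zax [ 0.002  0.001 -1.   ] F [-0.62  0.02 -0.11] T [0.049 0.072 0.016] w 0.0600 q [-0.23  0.44  0.1   1.23  0.    1.62]
[[[-1.1,-0.2,16.5,0.03,-0.02,-0.03,60],[-1.1,-0.2,16.5,0.03,-0.02,-0.03,60],[-1.1,-0.2,16.5,0.03,-0.02,-0.03,60]]]
```

Request:
jog_arm([
  [[-3.3,-0.6,15,0,0,0,60],[0,0,17,0,0,0,60],[0,0,15,0,0,0,60],[0,0,2,0,0,0,60],[0,0,0,0,0,0,60]],
])

```text
clock: 18.6
eef_pos: [0.5706, -0.1327, 0.1139]
tool_rot: [0.799, 0.601, 0.003, 0.002]
ft_force: [0.8, 0.5, 0.3]
grip_width: 0.0602
```

Run:
```python
from h import *
state()
plan(.5667,-.1362,.109,-16.2,width=60,step=20)
```

```text
t18.60 p [ 0.5706 -0.1327  0.1139] psi -16.13 zax [ 0.007  0.    -1.   ] F [0.83 0.46 0.27] T [-0.002  0.04  -0.002] w 0.0602 q [-0.23  0.48  0.03  1.12  0.    1.62]
[[[-4.4,-2.8,4.9,0.38,-0.14,0.07,60]]]
```

Request:
jog_arm([
  [[-4.4,-2.8,2.5,0.4,-0.1,0,60],[0,0,0,0,0,0,60]],
])

```text
clock: 18.8
eef_pos: [0.5681, -0.1361, 0.1139]
tool_rot: [0.799, 0.601, 0.001, 0.001]
ft_force: [1.4, 0.6, 0.4]
grip_width: 0.0603
```

Run:
```python
from h import *
state()
plan(.5667,-.1362,.109,-16.2,width=60,step=20)
```

```text
t18.80 p [ 0.5681 -0.1361  0.1139] psi -16.09 zax [ 0.003 -0.    -1.   ] F [1.42 0.59 0.43] T [ 0.02   0.025 -0.045] w 0.0603 q [-0.24  0.48  0.03  1.13  0.    1.62]
[[[-0.5,-1.3,4.9,0.17,-0.03,0.11,60]]]
```

Request:
jog_arm([
  [[-0.5,-1.3,5,0.2,0,0,60],[0,0,0,0,0,0,40],[0,0,0,0,0,0,20],[0,0,0,0,0,0,20],[0,0,0,0,0,0,20]],
])

```text
clock: 19.3
eef_pos: [0.5671, -0.1366, 0.1107]
tool_rot: [0.799, 0.601, 0.001, 0.0]
ft_force: [0.2, 0.4, -0.6]
grip_width: 0.0289
```

```bash
python3 -c "
from h import *
state()"
```

```text
t19.30 p [ 0.5671 -0.1366  0.1107] psi -16.15 zax [ 0.002  0.001 -1.   ] F [ 0.23  0.43 -0.65] T [ 0.013 -0.104 -0.11 ] w 0.0289 q [-0.24  0.48  0.03  1.12  0.    1.62]
```

Request:
jog_arm([
  [[0,0,-2,0,0,0,20]],
])

```text
clock: 19.4
eef_pos: [0.5667, -0.1365, 0.1114]
tool_rot: [0.799, 0.601, 0.0, -0.0]
ft_force: [1.5, 0.2, -9.2]
grip_width: 0.029
```

Request:
jog_arm([
  [[0,0,-2,0,0,0,20]],
])

```text
clock: 19.5
eef_pos: [0.5665, -0.1364, 0.1121]
tool_rot: [0.799, 0.601, 0.0, -0.001]
ft_force: [3.1, -0.8, -9.0]
grip_width: 0.0291
```

Request:
jog_arm([
  [[0,0,-2,0,0,0,20]],
])

```text
clock: 19.6
eef_pos: [0.5662, -0.1363, 0.1129]
tool_rot: [0.799, 0.601, -0.0, -0.001]
ft_force: [2.6, -0.1, -9.2]
grip_width: 0.0291
```

```bash
python3 -c "
from h import *
state()"
```

```text
t19.60 p [ 0.5662 -0.1363  0.1129] psi -16.16 zax [-0.002  0.002 -1.   ] F [ 2.62 -0.1  -9.23] T [-0.1   -0.59  -0.062] w 0.0291 q [-0.24  0.48  0.03  1.13  0.    1.62]
```

Request:
jog_arm([
  [[0,0,-3,0,0,0,20]],
])

```text
clock: 19.7
eef_pos: [0.5656, -0.1362, 0.1149]
tool_rot: [0.799, 0.601, -0.001, -0.002]
ft_force: [1.2, 0.1, -9.8]
grip_width: 0.0291
```

Request:
jog_arm([
  [[0,0,-3,0,0,0,20]],
])

```text
clock: 19.8
eef_pos: [0.5651, -0.136, 0.1172]
tool_rot: [0.799, 0.601, -0.002, -0.003]
ft_force: [1.5, -0.1, -9.2]
grip_width: 0.0289
```

```bash
python3 -c "
from h import *
state()"
```

```text
t19.80 p [ 0.5651 -0.136   0.1172] psi -16.16 zax [-0.006  0.003 -1.   ] F [ 1.5  -0.12 -9.17] T [-0.024 -0.397 -0.072] w 0.0289 q [-0.24  0.47  0.04  1.14  0.    1.62]
```

Request:
jog_arm([
  [[0,0,3,0,0,0,20]],
])

```text
clock: 19.9
eef_pos: [0.5656, -0.1361, 0.1161]
tool_rot: [0.799, 0.601, -0.001, -0.002]
ft_force: [-1.7, -0.1, 6.6]
grip_width: 0.0291
```

Request:
jog_arm([
  [[0,0,3,0,0,0,20]],
])

```text
clock: 20.0
eef_pos: [0.566, -0.1362, 0.1152]
tool_rot: [0.799, 0.601, -0.0, -0.001]
ft_force: [-3.7, 1.4, 5.2]
grip_width: 0.0291
```

Request:
jog_arm([
  [[0,0,3,0,0,0,20]],
])

```text
clock: 20.1
eef_pos: [0.5663, -0.1363, 0.1144]
tool_rot: [0.799, 0.601, 0.0, -0.001]
ft_force: [-3.0, 1.7, 6.2]
grip_width: 0.0291
```

```bash
python3 -c "
from h import *
state()"
```

```text
t20.10 p [ 0.5663 -0.1363  0.1144] psi -16.15 zax [-0.     0.001 -1.   ] F [-3.03  1.65  6.16] T [ 0.178  0.809 -0.023] w 0.0291 q [-0.24  0.47  0.03  1.13  0.    1.62]
```

Request:
jog_arm([
  [[0,0,4,0,0,0,20],[0,0,3,0,0,0,20],[0,0,0,0,0,0,20],[0,0,0,0,0,0,20]],
])

```text
clock: 20.5
eef_pos: [0.5669, -0.1366, 0.1128]
tool_rot: [0.799, 0.601, 0.002, 0.002]
ft_force: [1.0, -0.1, -6.0]
grip_width: 0.029
```

```bash
python3 -c "
from h import *
state()"
```

```text
t20.50 p [ 0.5669 -0.1366  0.1128] psi -16.16 zax [ 0.005 -0.    -1.   ] F [ 1.04 -0.09 -6.  ] T [-0.049 -0.235 -0.081] w 0.0290 q [-0.24  0.47  0.03  1.12  0.    1.62]
```

Request:
jog_arm([
  [[0,0,0,0,0,0,45],[0,0,0,0,0,0,60],[0,0,0,0,0,0,60],[0,0,0,0,0,0,60]],
])

```text
clock: 20.9
eef_pos: [0.569, -0.1372, 0.1152]
tool_rot: [0.799, 0.601, 0.004, 0.004]
ft_force: [0.6, 0.0, 0.4]
grip_width: 0.0599
```

Request:
jog_arm([
  [[0,0,-20,0,0,0,60],[0,0,-40,0,0,0,60],[0,0,-40,0,0,0,60],[0,0,-20,0,0,0,60],[0,0,0,0,0,0,60]],
])

```text
clock: 21.4
eef_pos: [0.5673, -0.1369, 0.239]
tool_rot: [0.799, 0.601, 0.003, 0.004]
ft_force: [0.3, 1.1, 0.5]
grip_width: 0.0602
```

Run:
```python
from h import *
state()
im,m=snap('wrist','pics/w7.png')
np.savez('w7.npz',**{k:m[k] for k in('pose','f','cx','cy','k1')})
a,n=snap('scene','pics/s7.png')
A=cv2.resize(im[60:230,160:360],None,fx=2.4,fy=2.4,interpolation=cv2.INTER_CUBIC)
B=cv2.resize(a[140:310,200:400],None,fx=1.6,fy=1.6,interpolation=cv2.INTER_CUBIC)
c=np.zeros((408,800,3),np.uint8); c[:408,:480]=A; c[:272,480:800]=B
cv2.imwrite('pics/w7b.png',c[:,:,::-1])
```

```text
t21.40 p [ 0.5673 -0.1369  0.239 ] psi -16.14 zax [ 0.009 -0.002 -1.   ] F [0.34 1.15 0.47] T [ 0.021 -0.035  0.012] w 0.0602 q [-0.24  0.4   0.25  1.41  0.    1.62]
```

View pics/w7b.png

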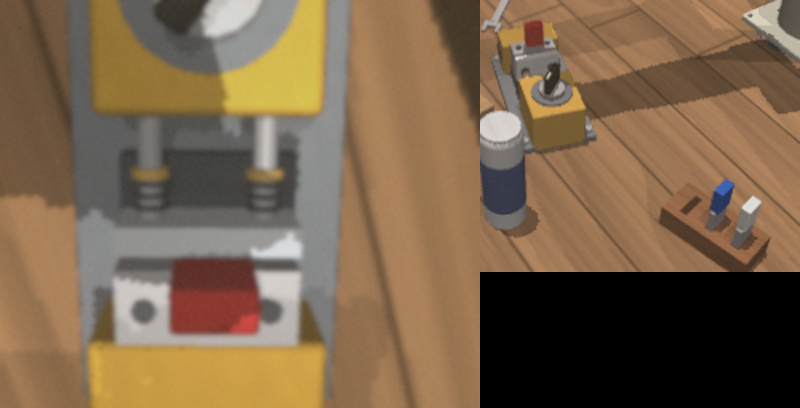

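```bash
python3 -c "
from h import *
print(job_done())"
```

```text
the job is handed in; nothing more can be done
None
```

The red gauge is standing nipped in the knife gap with a measured drag of about 7.7 N. The job is handed in at about 21.5 s; it reports no verdict.

- **Placing:** I took the red gauge from the stand across its 30 mm width and lowered it until I felt the gap floor, then let go.
- **Adjusting:** I turned the screw clockwise from about 0.24 to 2.23 rad. The springs bit at about 2.09 rad, seen as a steady rise in the joint-6 torque. The wrist torque reading was too noisy to confirm that point on its own.
- **Drag test:** The pull was 9.3 N up and 6.0 N down. That gives about 7.7 N of drag and about 1.65 N of weight, a little over the nominal 1.2 N. The plate press works out at roughly 6 to 7.7 N. This is a little under the 9 N aim but within 6 to 12 N, so I left the screw there.
- **Last checks:** In the final pictures the gauge stands in the gap and the blue and white gauges are in the stand. I judged it upright by eye; about 1° was measured just before the drag test. It is about 1.5 mm off the gap's middle along x. By the tool height, the foot sits about 2 mm above the floor after the drag test (limit 10 mm). The gripper is clear and touches nothing.

No check failed.

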